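# Slide a moisture dish into the dry-storage hood through its gravity flap

## Task

Push the wide, flat metal dish that stands on the bench in front of the storage hood in through the hood's swinging flap, far enough that the flap swings fully shut behind it once you draw the fingers back out. Only push the dish gently along the bench with the fingers, standing flat, never picked up or tipped; do not disturb the dish already stored inside or anything else standing on the bench.

Things in the scene. Friction and masses are not known exactly. Their poses are not given: they have to be found in the camera images.
- hood: Fixed bottomless storage hood with amber sides and clear roof, 260 mm wide (y), 320 deep (x), 205 high. Origin: on the bench, middle of the mouth's outer face. x points straight into the hood, y across, z up. The mouth (open end behind the flap) is 220 wide and 174 high, between 20 mm posts and under a lintel. No floor or sill: the dish slides on the bench all the way in. Position and yaw vary.
- flap (a joint): Angle (rad) of the white flap hanging in the mouth from a hinge along the hood's y, 170 mm above the bench, 6 mm inside the mouth's outer face. 0 = straight down, shut; grows as the lower edge swings into the hood, to 1.45; it cannot swing outward. 214 mm wide, 154 long, 4 thick, 0.18 kg, no spring: falls shut by itself.
- flap_edge (a point): Middle of the flap's lower edge, 16 mm above the bench when shut. While the dish is in its way the flap lies on the dish and stays open; it drops shut only when the dish's near side is about 66 mm or more inside the mouth's outer face (dish centre about 101 mm or more), and the fingers are out.
- dish_center (a point): Centre (half-way up, 14 mm above the bench) of the dish to push in: lidded flat round metal dish, 70 mm diameter, 28 high, vertical sides, 0.16 kg. It stands 155 to 195 mm in front of the mouth and about 100 mm to either side of the mouth's middle line, too far aside to go straight in.
- small_dish_center (a point): Centre (half-way up) of a smaller lidded metal dish, 44 mm diameter, 28 mm high, loose, on the other side of the middle line in front of the mouth. To be left alone.
- stored_dish_center (a point): Centre (half-way up) of a dish like the one to be pushed (70 mm diameter, 28 mm high), loose, already stored at the back of the hood, its centre 240 to 265 mm inside the mouth. To be left alone.
- tall_tin_center (a point): Centre (half-way up) of a tall metal tin, 46 mm diameter, 75 mm high, loose, beside the hood. To be left alone.
- small_bottle: Small amber bottle, 44 mm diameter, 90 mm high, loose, beside the hood; origin at the middle of its underside. To be left alone.
- flask_a: Clear conical flask, 82 mm across the foot, 135 mm high, loose; origin at the middle of its underside. To be left alone.
- flask_b: Greenish conical flask, 82 mm across the foot, 135 mm high, loose; origin at the middle of its underside. To be left alone.
- cylinder: Slim glass measuring cylinder on a blue foot 68 mm across, 212 mm high, loose; origin at the middle of its underside. To be left alone.

How it is judged (in metres and radians):
On the way, in this order (a step that is already met when the one before it is completed fails the run):
1. the dish is in the mouth and the flap is pushed open (value of joint flap above 0.25 rad and x of dish_center in the frame of hood between -0.06 and 0.085 m), for 0.05 s.
2. the dish is through, wholly inside the hood (x of dish_center in the frame of hood between 0.085 and 0.2 m and y of dish_center in the frame of hood between -0.09 and 0.09 m and height (world z) of dish_center below 0.02 m and angle between dish_center's own z axis and vertical below 0.1 rad), for 0.1 s.
At the end, for the whole second after the job is handed in: The wide dish stands flat at rest on the bench inside the hood, its centre 85 to 200 mm in from the mouth and within 90 mm of the middle line, and the flap hangs shut (within 0.06 rad of straight down) (all of step 2 and value of joint flap below 0.06 rad and linear speed of dish below 0.02 m/s); the robot touches nothing.
It fails at once if the dish is lifted (more than 12 mm) or tipped (more than 0.3 rad) (height (world z) of dish_center above 0.026 m or angle between dish_center's own z axis and vertical above 0.3 rad).
It fails at once if the fingers press the dish harder than 20 N (contact force between the fingers and dish above 20 N).
It fails at once if another thing on the bench or in the hood is moved more than 15 mm or tipped (distance of any of small_dish_center, stored_dish_center, tall_tin_center, small_bottle, flask_a, flask_b, cylinder from where it was at the start of the episode above 0.015 m or angle between any of small_dish_center, stored_dish_center, tall_tin_center, small_bottle, flask_a, flask_b, cylinder's own z axis and vertical above 0.3 rad).
It also fails if it takes over 58 s, if anything falls off the work surface, if the arm or the gripper's body presses on something with over 40 N, if the wrist force passes 120 N, or if a joint passes its speed limit or range.

## Robot

A 6-joint arm with a two-finger parallel gripper is mounted at the origin on the work surface. World frame = base frame: x ahead of the robot, y to its left, z up, the work surface at z = 0. Lengths are in m, angles in degrees, forces in N, time in s.
With the tool pointing down it reaches from about 0.3 to 0.75 m from the base axis. Payload 8.5 kg.
Tool frame: the origin (TCP) lies on the centre line of the jaws, within the pads' length; the fingertips stand 17 mm ahead of it and the grasp point (between the pads) lies 2 mm behind it (env.tip_extent is the distance from the TCP to the fingertips, in m); z points along the fingers, y is the direction in which the jaws open and shut (so a half turn about z gives the same grasp; the last joint's range is limited). The gripper opens to 85 mm and grips with 20 to 120 N. Pads are 22 mm wide; open, the fingers measure 114 mm over their backs; the gripper's body (76 mm by 85 mm) begins 54 mm behind the grasp point. The pads swing forward as they close: fully open they stand 13 mm farther back than shut.
Start: joints at [-84.758, 21.807, 74.336, -0, 83.858, -12.336], TCP at [0.166, -0.524, 0.211] pointing down, gripper open.
Joint ranges: [-178.18, 178.18], [-50.72, 133.34], [12.68, 142.11], [-81.47, 261.47], [9.98, 163.14], [-165.26, 165.26]. Speed limits (degrees/s): [136.94, 136.94, 180, 180, 180, 180].

## Interface

Orientations are given as a 3x3 rotation matrix whose columns are the frame's x, y, z axes.
In Python, from rig import telemetry, get_image, camera_params, close_job, env gives the robot as it stands.
- The arm moves only by the tool apply_moves, never from a script. Its argument "motion" is a list of rows, each an object of numbers: "tx", "ty", "tz": the shift along the tool's x, y, z in cm; "turn": the turn about the tool's z in degrees; "jaw": the gripper's target within -1 to 1 (fully open at 1, half-way at 0, shut at -1). In form: [{"tx": .., "ty": .., "tz": .., "turn": .., "jaw": ..}, ...]. A call has 1 to 5 rows; each row is the pose to reach, as a shift and turn from the pose measured when the call began, along the tool's axes at that moment; what a row does not reach only later rows make up. A row lasts 1/12 s, in which the tool goes at most 41.7 mm and 7.16 degrees, less where a joint would pass 70% of its speed; a pose out of reach is approached as far as the arm can. A call with a gripper value outside its range is refused whole. The fingers move at their own pace and stop on an object; "squeeze" is the grip in N (left out, the last holds). Time passes only in rows, so rows that repeat a pose let the fingers close. It gives the time, the measured TCP pose, the force and the opening at its end, in the units of the state.
- telemetry.observe(): the state, without advancing time (a new reading comes with each control period).
- get_image(name): name is "side" or "top" or "wrist"; returns (picture, depth): 384x512x3 uint8, red, green, blue; 384x512 float32, m along the optical axis (not along the pixel's ray), 0 where there is no reading.
- camera_params(name): a dict with "fx", "fy", "cx", "cy" (pixels), "D" ([k1, k2, p1, p2, k3] as OpenCV has them; the pictures are not rectified), "rvec" (rotation vector, rad) and "tvec" (3), from world to camera coordinates, as OpenCV has them. Camera axes: x right, y down, z forward; pixel columns grow to the right and rows downward; lengths in m; the calibration is good to about 2 mm. A picture is of the moment at which its call begins: read the wrist's pose just before it. camera_params takes no time and is no camera call; for the wrist camera it gives the pose at the moment of the call.
- close_job(): hands the job in, once; it reports no verdict.
The state is a dict: "time_s": time; "q": joint angles; "qvel": joint speeds; "joint_efforts": joint torques, N m; "position": TCP position; "tool_rot": TCP orientation; "ft_force": force on the tool from outside, world axes, zero at the start; "wrist_torque": the same for the moment, N m; "grip_width": finger opening in m.
Only numpy, scipy, OpenCV 4.12 (cv2) and the standard library are available. Lean on these libraries where they do the work, as an engineer would, in place of code of your own. Each camera call takes 0.05 s, during which the arm holds its last target. There are 200 camera calls.

## Working session

There is one attempt and no reset: what is moved stays moved. The work goes in short steps, Python scripts to look and compute and a tool call to move; the robot and the scene stay as the last step left them, time stands still between calls to the robot, and variables do not carry over. Pictures are saved under pics/ and viewed, about 8 in all and at most 12, crops included, and the job is handed in when it is done.

Besides the shell and the picture viewer there is one more tool, called as a command line: name --argument value ..., lists and objects as JSON in quotes. apply_moves: Moves the arm, as the interface text tells. Its arguments: {"type":"object","properties":{"motion":{"type":"array"},"squeeze":{"type":"number"}},"required":["motion"]}

```bash
mkdir -p pics; ls; python3 - <<'E'
from rig import telemetry,get_image,camera_params,env
import cv2,numpy as np
s=telemetry.observe();print(s['time_s'],s['position'],np.round(s['tool_rot'],3),s['grip_width'])
for n in('top','side'):
    p,d=get_image(n);cv2.imwrite(f'pics/{n}1.png',cv2.cvtColor(p,cv2.COLOR_RGB2BGR));np.save(f'pics/{n}1.npy',d)
    c=camera_params(n);R=cv2.Rodrigues(np.array(c['rvec'],float))[0];print(n,-R.T@np.ravel(c['tvec']),R[2],c['fx'])
E
```

```text
pics
0.0 [ 0.16606267 -0.52399376  0.21072523] [[ 0.953  0.302 -0.   ]
 [ 0.302 -0.953  0.001]
 [ 0.    -0.001 -1.   ]] 0.0852307734944024
top [ 0.27935695 -0.05701112  1.61247241] [ 0.18781596  0.00469458 -0.98219302] 422.8806992817775
side [ 0.45252917 -1.15222838  0.81719806] [ 0.09275716  0.83575362 -0.54121345] 417.173207217165
```

View pics/top1.png

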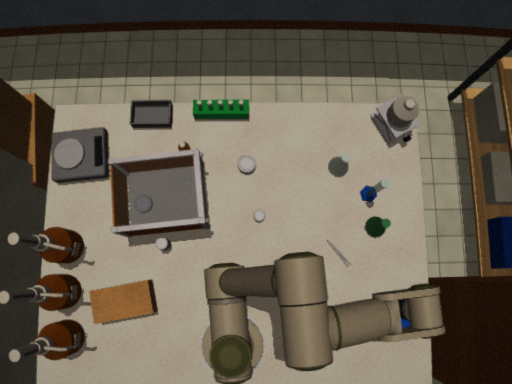

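View pics/side1.png

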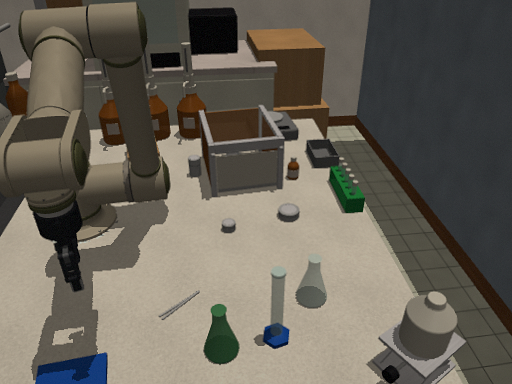

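Top view: hood around (158,193) with its mouth facing right (posts near (203,152) and (205,230)). The wide dish is at (247,164), the small dish at (259,215), the tin at (163,244) and the bottle at (184,147). Next I measure these using depth.

```bash
cat > h.py <<'E'
import cv2,numpy as np
from rig import telemetry,get_image,camera_params,close_job
def cloud(c,d):
    K=np.array([[c['fx'],0,c['cx']],[0,c['fy'],c['cy']],[0,0,1.]]);D=np.array(c['D'],float)
    v,u=np.mgrid[:d.shape[0],:d.shape[1]]
    n=cv2.undistortPoints(np.stack([u,v],-1).reshape(-1,1,2).astype(float),K,D).reshape(*d.shape,2)
    R=cv2.Rodrigues(np.array(c['rvec'],float))[0]
    P=np.dstack([n*d[...,None],d])
    return (P-np.ravel(c['tvec']))@R
E
python3 - <<'E'
from h import *
for n in('top','side'):
    d=np.load(f'pics/{n}1.npy');P=cloud(camera_params(n),d);z=P[...,2]
    print(n,'bench z',np.median(z[(abs(z)<.03)&(d>0)]))
    m=(d>0)&(z>.014)&(z<.3)&(P[...,0]>.15)&(P[...,0]<.85)&(abs(P[...,1])<.6)
    k,l,st,ce=cv2.connectedComponentsWithStats(m.astype(np.uint8))
    for i in range(1,k):
        if st[i,4]<25: continue
        q=P[l==i];print(st[i],'min',q.min(0).round(3),'max',q.max(0).round(3),'mean',q.mean(0).round(3))
        if n=='top' and st[i,4]>3000 and ce[i,0]<240:
            t=q[(q[:,2]>.195)&(q[:,2]<.215)];r=cv2.minAreaRect(t[:,:2].astype(np.float32));print('hood',len(t),r,cv2.boxPoints(r).round(3))
p=cv2.imread('pics/top1.png')[130:260,100:290];cv2.imwrite('pics/crop1.png',cv2.resize(p,None,fx=4,fy=4,interpolation=cv2.INTER_CUBIC))
E
```

```text
top bench z -0.0005213420050765477
[383 110  14  19 115] min [ 0.809 -0.6    0.036] max [ 0.85  -0.575  0.176] mean [ 0.837 -0.593  0.112]
[130 121  41   6 158] min [0.836 0.251 0.014] max [0.85  0.41  0.059] mean [0.84  0.329 0.036]
[  77  127  133  110 9039] min [0.398 0.08  0.014] max [0.827 0.6   0.214] mean [0.567 0.297 0.169]
hood 6690 ((0.5454080104827881, 0.259753942489624), (0.2626326382160187, 0.32043081521987915), 6.630908966064453) [[0.396 0.404]
 [0.433 0.085]
 [0.694 0.116]
 [0.657 0.434]]
[238 155  18  18 260] min [ 0.648 -0.084  0.014] max [ 0.716 -0.018  0.036] mean [ 0.682 -0.051  0.027]
[329 154  22  22 344] min [ 0.639 -0.447  0.015] max [ 0.715 -0.372  0.141] mean [ 0.669 -0.402  0.069]
[361 178  28  22 269] min [ 0.544 -0.548  0.014] max [ 0.595 -0.494  0.217] mean [ 0.566 -0.518  0.116]
[254 210  12  12 109] min [ 0.46  -0.121  0.014] max [ 0.501 -0.079  0.038] mean [ 0.481 -0.099  0.027]
[366 217  24  21 361] min [ 0.397 -0.571  0.014] max [ 0.474 -0.506  0.143] mean [ 0.434 -0.533  0.068]
[ 49 230  35  30 557] min [0.309 0.536 0.014] max [0.412 0.6   0.271] m
[... 1070 characters left out ...]
-0.09   0.014] max [ 0.717 -0.019  0.035] mean [ 0.682 -0.06   0.027]
[222 218  14  12 138] min [ 0.461 -0.124  0.014] max [ 0.503 -0.079  0.034] mean [ 0.482 -0.106  0.027]
[296 253  31  52 999] min [ 0.637 -0.453  0.014] max [ 0.714 -0.394  0.138] mean [ 0.671 -0.429  0.068]
[ 65 266  19  27 254] min [ 0.17  -0.6    0.243] max [ 0.2  -0.56  0.3 ] mean [ 0.184 -0.58   0.277]
[ 263  266   26   79 1131] min [ 0.536 -0.557  0.014] max [ 0.596 -0.504  0.215] mean [ 0.565 -0.536  0.11 ]
[ 204  304   35   57 1285] min [ 0.399 -0.588  0.014] max [ 0.477 -0.53   0.138] mean [ 0.439 -0.564  0.068]
[392 320  10   7  28] min [ 0.808 -0.6    0.088] max [ 0.834 -0.585  0.093] mean [ 0.823 -0.595  0.09 ]
```

View pics/crop1.png

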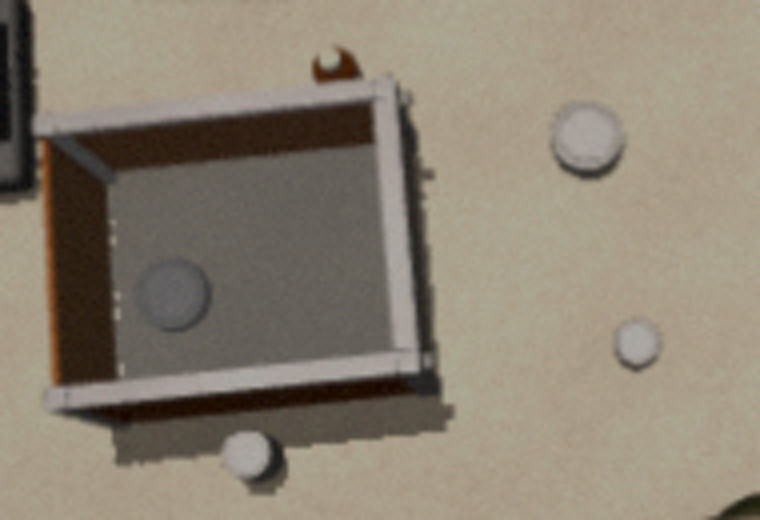

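Crop: mouth edge runs from (385,90) to (410,365), wide dish at (588,138), small dish at (638,343), stored dish at (173,293). In the hood frame the wide dish is at about (-0.166,-0.100) and the small one at (-0.19,+0.105), which agrees with the task text. Before planning the push I need the gripper and wrist profile, because the lintel limits how far a vertical tool can enter.

```bash
python3 - <<'E'
from h import *
s=telemetry.observe();T=np.array(s['position']);R=np.array(s['tool_rot'])
d=np.load('pics/side1.npy');P=cloud(camera_params('side'),d)[d>0]
q=(P-T)@R
for h in np.arange(.02,-.4,-.02):
    m=(abs(q[:,2]-h)<.01)&(np.hypot(q[:,0],q[:,1])<.2)
    if m.sum(): print(round(h,2),m.sum(),'x',q[m,0].min().round(3),q[m,0].max().round(3),'y',q[m,1].min().round(3),q[m,1].max().round(3))
p=cv2.imread('pics/side1.png')[90:350,0:200];a=cv2.resize(p,None,fx=2.2,fy=2.2)
w,_=get_image('wrist');w=cv2.resize(cv2.cvtColor(w,cv2.COLOR_RGB2BGR),(340,255));o=np.zeros((572,790,3),np.uint8);o[:,:440]=a;o[:255,450:]=w
cv2.imwrite('pics/arm.png',o)
c=camera_params('wrist');Rc=cv2.Rodrigues(np.array(c['rvec'],float))[0];print('cam in tool',R.T@(-Rc.T@np.ravel(c['tvec'])-T))
E
```

```text
-0.04 69 x -0.011 0.01 y -0.044 0.06
-0.06 81 x -0.011 0.01 y -0.049 0.06
-0.08 121 x -0.014 0.013 y 0.042 0.076
-0.1 165 x -0.018 0.016 y -0.028 0.075
-0.12 312 x -0.02 0.019 y -0.013 0.073
-0.14 268 x -0.03 0.036 y 0.008 0.071
-0.16 415 x -0.037 0.037 y -0.0 0.041
-0.18 460 x -0.037 0.037 y 0.001 0.041
-0.2 398 x -0.038 0.037 y -0.012 0.04
-0.22 519 x -0.039 0.039 y -0.003 0.042
-0.24 563 x -0.066 0.08 y -0.085 0.049
-0.26 826 x -0.066 0.086 y -0.115 0.057
-0.28 1286 x -0.064 0.087 y -0.121 0.059
-0.3 1950 x -0.058 0.087 y -0.117 0.057
-0.32 2684 x -0.053 0.089 y -0.178 0.046
-0.34 969 x -0.04 0.091 y -0.193 -0.078
-0.36 750 x -0.005 0.089 y -0.2 -0.128
-0.38 460 x 0.005 0.081 y -0.2 -0.157
cam in tool [ 0.07462546 -0.00030241 -0.16223414]
```

View pics/arm.png

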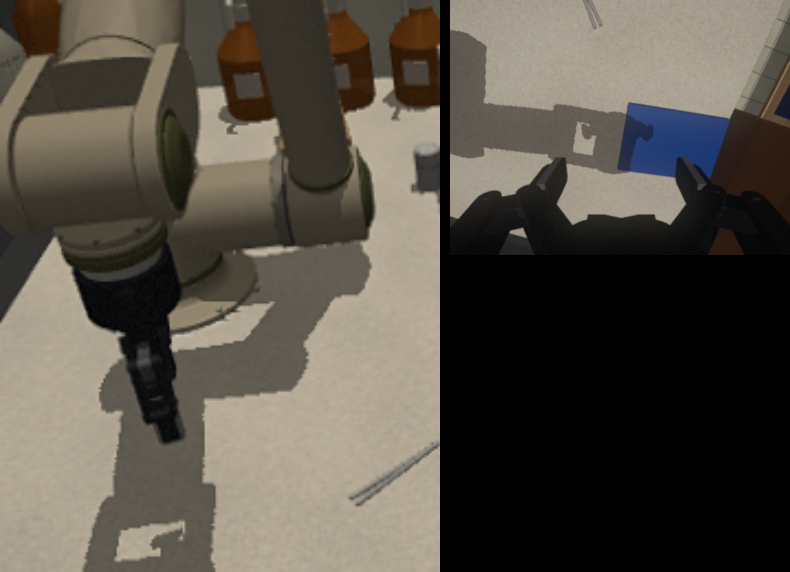

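The profile matters. With the tool vertical the body (radius about 40 mm) meets the lintel, so an open finger's back reaches only about 17 mm inside, and 66 mm is needed. A tool tilted into the mouth would reach that far. I'll see in free space what the arm does at its reach limit, in particular whether it gives up orientation.

apply_moves --motion '[{"ty": -4, "tz": -1}, {"ty": -8, "tz": -2}, {"ty": -12, "tz": -3}, {"ty": -16, "tz": -4}, {"ty": -20, "tz": -5}]'

```text
invalid input
```

apply_moves --motion '[{"ty": -4}, {"ty": -8}, {"ty": -8}, {"ty": -8}]'

```text
invalid input
```

```bash
python3 -c "
from h import *
s=telemetry.observe();print(s['time_s'],s['position'].round(3),s['q'].round(1));print(s['tool_rot'].round(3))"
```

```text
0.15 [ 0.166 -0.524  0.211] [-84.8  21.8  74.4  -0.   83.9 -12.3]
[[ 0.953  0.302 -0.   ]
 [ 0.302 -0.953  0.001]
 [ 0.    -0.001 -1.   ]]
```

apply_moves --motion '[{"tx": 0, "ty": -4, "tz": -1, "turn": 0, "jaw": 1}, {"tx": 0, "ty": -8, "tz": -2, "turn": 0, "jaw": 1}, {"tx": 0, "ty": -12, "tz": -3, "turn": 0, "jaw": 1}, {"tx": 0, "ty": -16, "tz": -4, "turn": 0, "jaw": 1}, {"tx": 0, "ty": -20, "tz": -5, "turn": 0, "jaw": 1}]'

```text
time_s: 0.57
position: [0.1054, -0.3314, 0.261]
tool_rot: [[0.953, 0.302, -0.0], [0.302, -0.953, 0.002], [0.0, -0.002, -1.0]]
ft_force: [-1.0, 0.5, 1.0]
grip_width: 0.0853
```

apply_moves --motion '[{"tx": 0, "ty": -4, "tz": 0, "turn": 0, "jaw": 1}, {"tx": 0, "ty": -8, "tz": 0, "turn": 0, "jaw": 1}, {"tx": 0, "ty": -8, "tz": 0, "turn": 0, "jaw": 1}, {"tx": 0, "ty": -8, "tz": 0, "turn": 0, "jaw": 1}]'

```text
time_s: 0.9
position: [0.081, -0.2541, 0.2615]
tool_rot: [[0.954, 0.301, -0.001], [0.301, -0.954, -0.001], [-0.001, 0.0, -1.0]]
ft_force: [-0.3, 0.1, -0.5]
grip_width: 0.0853
```

```bash
python3 -c "
from h import *
s=telemetry.observe();print(s['time_s'],s['position'].round(3),s['q'].round(1));print(s['tool_rot'].round(3))"
```

```text
0.9 [ 0.081 -0.254  0.262] [-98.4 -11.5 103.8  -0.   87.6 -25.9]
[[ 0.954  0.301 -0.001]
 [ 0.301 -0.954 -0.001]
 [-0.001  0.    -1.   ]]
```

apply_moves --motion '[{"tx": 32, "ty": 0, "tz": -18, "turn": -60, "jaw": 1}, {"tx": 32, "ty": 0, "tz": -18, "turn": -60, "jaw": 1}, {"tx": 32, "ty": 0, "tz": -18, "turn": -60, "jaw": 1}, {"tx": 32, "ty": 0, "tz": -18, "turn": -60, "jaw": 1}, {"tx": 32, "ty": 0, "tz": -18, "turn": -60, "jaw": 1}]'

```text
time_s: 1.32
position: [0.2556, -0.1999, 0.3636]
tool_rot: [[0.594, 0.805, -0.001], [0.805, -0.594, 0.0], [-0.0, -0.001, -1.0]]
ft_force: [-0.4, -2.7, 0.6]
grip_width: 0.0854
```

```bash
cat > st.py <<'E'
from h import *
s=telemetry.observe();print(s['time_s'],s['position'].round(4),s['q'].round(1));print(s['tool_rot'].round(3))
E
python3 st.py
```

```text
1.3167 [ 0.2556 -0.1999  0.3636] [-59.2  -6.7  83.8  -0.  102.9 -22.8]
[[ 0.594  0.805 -0.001]
 [ 0.805 -0.594  0.   ]
 [-0.    -0.001 -1.   ]]
```

apply_moves --motion '[{"tx": 33, "ty": -6, "tz": -10, "turn": -35, "jaw": 0}, {"tx": 33, "ty": -6, "tz": -10, "turn": -35, "jaw": 0}, {"tx": 33, "ty": -6, "tz": -10, "turn": -35, "jaw": 0}, {"tx": 33, "ty": -6, "tz": -10, "turn": -35, "jaw": 0}, {"tx": 33, "ty": -6, "tz": -10, "turn": -35, "jaw": 0}]'

```text
time_s: 1.73
position: [0.3438, -0.0197, 0.4229]
tool_rot: [[0.018, 1.0, -0.001], [1.0, -0.018, 0.0], [0.0, -0.001, -1.0]]
ft_force: [0.8, -1.8, 0.6]
grip_width: 0.0427
```

```bash
python3 st.py
```

```text
1.7333 [ 0.3438 -0.0197  0.4229] [-23.2  -4.3  72.5   0.  111.9 -22.2]
[[ 0.018  1.    -0.001]
 [ 1.    -0.018  0.   ]
 [ 0.    -0.001 -1.   ]]
```

apply_moves --motion '[{"tx": 50, "ty": -20, "tz": -10, "turn": 0, "jaw": 0}, {"tx": 50, "ty": -20, "tz": -10, "turn": 0, "jaw": 0}, {"tx": 50, "ty": -20, "tz": -10, "turn": 0, "jaw": 0}, {"tx": 50, "ty": -20, "tz": -10, "turn": 0, "jaw": 0}, {"tx": 50, "ty": -20, "tz": -10, "turn": 0, "jaw": 0}]'

```text
time_s: 2.15
position: [0.2703, 0.1723, 0.461]
tool_rot: [[0.018, 1.0, -0.001], [1.0, -0.018, 0.001], [0.0, -0.001, -1.0]]
ft_force: [1.8, -0.4, 0.6]
grip_width: 0.0428
```

apply_moves --motion '[{"tx": 40, "ty": -12, "tz": -10, "turn": 0, "jaw": 0}, {"tx": 40, "ty": -12, "tz": -10, "turn": 0, "jaw": 0}, {"tx": 40, "ty": -12, "tz": -10, "turn": 0, "jaw": 0}, {"tx": 40, "ty": -12, "tz": -10, "turn": 0, "jaw": 0}, {"tx": 40, "ty": -12, "tz": -10, "turn": 0, "jaw": 0}]'

```text
time_s: 2.57
position: [0.2153, 0.3686, 0.5091]
tool_rot: [[0.017, 1.0, -0.001], [1.0, -0.017, 0.0], [0.0, -0.001, -1.0]]
ft_force: [1.9, 0.6, -0.1]
grip_width: 0.0427
```

```bash
python3 st.py
```

```text
2.5667 [0.2153 0.3686 0.5091] [4.370e+01 7.100e+00 4.680e+01 1.000e-01 1.262e+02 4.470e+01]
[[ 0.017  1.    -0.001]
 [ 1.    -0.017  0.   ]
 [ 0.    -0.001 -1.   ]]
```

apply_moves --motion '[{"tx": 18, "ty": -36, "tz": 0, "turn": -30, "jaw": 0}, {"tx": 18, "ty": -36, "tz": 0, "turn": -30, "jaw": 0}, {"tx": 18, "ty": -36, "tz": 0, "turn": -30, "jaw": 0}, {"tx": 18, "ty": -36, "tz": 0, "turn": -30, "jaw": 0}, {"tx": 18, "ty": -36, "tz": 0, "turn": -30, "jaw": 0}]'

```text
time_s: 2.98
position: [0.0298, 0.4649, 0.5087]
tool_rot: [[-0.491, 0.871, -0.002], [0.871, 0.491, -0.001], [0.0, -0.002, -1.0]]
ft_force: [1.0, 1.1, 0.1]
grip_width: 0.0427
```

```bash
python3 st.py
```

```text
2.9833 [0.0298 0.4649 0.5087] [7.170e+01 1.170e+01 4.100e+01 1.000e-01 1.273e+02 4.230e+01]
[[-0.491  0.871 -0.002]
 [ 0.871  0.491 -0.001]
 [ 0.    -0.002 -1.   ]]
```

apply_moves --motion '[{"tx": 42, "ty": 6, "tz": -20, "turn": 0, "jaw": 0}, {"tx": 42, "ty": 6, "tz": -20, "turn": 0, "jaw": 0}, {"tx": 42, "ty": 6, "tz": -20, "turn": 0, "jaw": 0}, {"tx": 42, "ty": 6, "tz": -20, "turn": 0, "jaw": 0}, {"tx": 42, "ty": 6, "tz": -20, "turn": 0, "jaw": 0}]'

```text
time_s: 3.4
position: [-0.0306, 0.5767, 0.5223]
tool_rot: [[-0.492, 0.871, -0.004], [0.87, 0.492, 0.009], [0.01, 0.001, -1.0]]
ft_force: [1.3, -0.0, 0.9]
grip_width: 0.0424
```

```bash
python3 st.py
```

```text
3.4 [-0.0306  0.5767  0.5223] [ 81.2  28.3  12.8   0.5 138.4  52. ]
[[-0.492  0.871 -0.004]
 [ 0.87   0.492  0.009]
 [ 0.01   0.001 -1.   ]]
```

apply_moves --motion '[{"tx": 40, "ty": 6, "tz": -10, "turn": 0, "jaw": 0}, {"tx": 40, "ty": 6, "tz": -10, "turn": 0, "jaw": 0}, {"tx": 40, "ty": 6, "tz": -10, "turn": 0, "jaw": 0}, {"tx": 40, "ty": 6, "tz": -10, "turn": 0, "jaw": 0}, {"tx": 40, "ty": 6, "tz": -10, "turn": 0, "jaw": 0}]'

```text
time_s: 3.82
position: [-0.0825, 0.6395, 0.4642]
tool_rot: [[-0.492, 0.87, -0.006], [0.87, 0.492, 0.029], [0.028, 0.009, -1.0]]
ft_force: [0.9, 0.1, 0.5]
grip_width: 0.0429
```

```bash
python3 st.py
```

```text
3.8167 [-0.0825  0.6395  0.4642] [ 86.6  34.   12.7   0.6 131.7  57.6]
[[-0.492  0.87  -0.006]
 [ 0.87   0.492  0.029]
 [ 0.028  0.009 -1.   ]]
```

It does give some orientation at the limit (29 mrad in the wanted direction). I'll pull harder along the arm's line.

apply_moves --motion '[{"tx": 200, "ty": 30, "tz": -100, "turn": 0, "jaw": 0}, {"tx": 200, "ty": 30, "tz": -100, "turn": 0, "jaw": 0}, {"tx": 200, "ty": 30, "tz": -100, "turn": 0, "jaw": 0}, {"tx": 200, "ty": 30, "tz": -100, "turn": 0, "jaw": 0}, {"tx": 200, "ty": 30, "tz": -100, "turn": 0, "jaw": 0}]'

```text
time_s: 4.23
position: [-0.1242, 0.6694, 0.4319]
tool_rot: [[-0.492, 0.87, -0.01], [0.869, 0.492, 0.051], [0.049, 0.016, -0.999]]
ft_force: [0.8, -0.3, -0.2]
grip_width: 0.043
```

```bash
python3 st.py
```

```text
4.2333 [-0.1242  0.6694  0.4319] [ 90.3  36.9  12.7   0.7 127.5  61.3]
[[-0.492  0.87  -0.01 ]
 [ 0.869  0.492  0.051]
 [ 0.049  0.016 -0.999]]
```

apply_moves --motion '[{"tx": 200, "ty": 50, "tz": -220, "turn": 0, "jaw": 0}, {"tx": 200, "ty": 50, "tz": -220, "turn": 0, "jaw": 0}, {"tx": 200, "ty": 50, "tz": -220, "turn": 0, "jaw": 0}, {"tx": 200, "ty": 50, "tz": -220, "turn": 0, "jaw": 0}, {"tx": 200, "ty": 50, "tz": -220, "turn": 0, "jaw": 0}]'

```text
time_s: 4.65
position: [-0.1314, 0.6537, 0.4552]
tool_rot: [[-0.491, 0.871, -0.014], [0.868, 0.491, 0.074], [0.072, 0.024, -0.997]]
ft_force: [-0.4, -0.2, 0.3]
grip_width: 0.0429
```

apply_moves --motion '[{"tx": 200, "ty": 50, "tz": -220, "turn": 0, "jaw": 0}, {"tx": 200, "ty": 50, "tz": -220, "turn": 0, "jaw": 0}]'

```text
time_s: 4.82
position: [-0.1347, 0.6503, 0.4659]
tool_rot: [[-0.491, 0.871, -0.019], [0.866, 0.49, 0.098], [0.095, 0.032, -0.995]]
ft_force: [0.1, -0.1, -0.7]
grip_width: 0.0424
```

apply_moves --motion '[{"tx": 200, "ty": 50, "tz": 0, "turn": 0, "jaw": 0}]'

```text
time_s: 4.9
position: [-0.1412, 0.6673, 0.4542]
tool_rot: [[-0.49, 0.871, -0.022], [0.864, 0.489, 0.121], [0.116, 0.04, -0.992]]
ft_force: [0.2, 1.6, 0.4]
grip_width: 0.0426
```

```bash
python3 st.py
```

```text
4.9 [-0.1412  0.6673  0.4542] [ 91.6  35.   12.7   1.3 125.3  63. ]
[[-0.49   0.871 -0.022]
 [ 0.864  0.489  0.121]
 [ 0.116  0.04  -0.992]]
```

One-row calls ratchet about 0.023 rad each towards the hood axis, so I can build up the 42° or so of tilt this way.

apply_moves --motion '[{"tx": 200, "ty": 60, "tz": -100, "turn": 0, "jaw": 0}]'

```text
time_s: 4.98
position: [-0.1442, 0.6795, 0.4457]
tool_rot: [[-0.49, 0.871, -0.027], [0.862, 0.489, 0.138], [0.133, 0.044, -0.99]]
ft_force: [-0.5, -0.0, -0.9]
grip_width: 0.0428
```

apply_moves --motion '[{"tx": 200, "ty": 60, "tz": -100, "turn": 0, "jaw": 0}]'

```text
time_s: 5.07
position: [-0.1461, 0.6867, 0.4452]
tool_rot: [[-0.489, 0.872, -0.031], [0.859, 0.488, 0.158], [0.153, 0.051, -0.987]]
ft_force: [0.1, 0.2, 0.2]
grip_width: 0.0428
```

apply_moves --motion '[{"tx": 200, "ty": 60, "tz": -100, "turn": 0, "jaw": 0}]'

```text
time_s: 5.15
position: [-0.1481, 0.6937, 0.4454]
tool_rot: [[-0.489, 0.872, -0.036], [0.855, 0.487, 0.18], [0.175, 0.057, -0.983]]
ft_force: [-0.6, 0.5, -0.2]
grip_width: 0.0428
```

apply_moves --motion '[{"tx": 200, "ty": 60, "tz": -100, "turn": 0, "jaw": 0}]'

```text
time_s: 5.23
position: [-0.1499, 0.7005, 0.4461]
tool_rot: [[-0.488, 0.872, -0.041], [0.851, 0.485, 0.203], [0.197, 0.064, -0.978]]
ft_force: [-0.1, 0.3, -0.6]
grip_width: 0.043
```

apply_moves --motion '[{"tx": 200, "ty": 60, "tz": -100, "turn": 0, "jaw": 0}]'

```text
time_s: 5.32
position: [-0.1518, 0.7069, 0.4474]
tool_rot: [[-0.487, 0.872, -0.045], [0.846, 0.483, 0.226], [0.219, 0.072, -0.973]]
ft_force: [-0.1, 0.1, -0.2]
grip_width: 0.0425
```

apply_moves --motion '[{"tx": 200, "ty": 60, "tz": -100, "turn": 0, "jaw": 0}]'

```text
time_s: 5.4
position: [-0.1535, 0.7128, 0.4496]
tool_rot: [[-0.485, 0.873, -0.05], [0.84, 0.482, 0.249], [0.242, 0.079, -0.967]]
ft_force: [-0.1, -0.6, 0.3]
grip_width: 0.0426
```

```bash
python3 st.py
```

```text
5.4 [-0.1535  0.7128  0.4496] [ 92.   36.1  12.7   2.7 116.7  64. ]
[[-0.485  0.873 -0.05 ]
 [ 0.84   0.482  0.249]
 [ 0.242  0.079 -0.967]]
```

apply_moves --motion '[{"tx": 200, "ty": 80, "tz": -80, "turn": 0, "jaw": 0}]'

```text
time_s: 5.48
position: [-0.1527, 0.7207, 0.4507]
tool_rot: [[-0.485, 0.873, -0.055], [0.834, 0.48, 0.274], [0.265, 0.086, -0.96]]
ft_force: [-0.3, -0.2, -0.3]
grip_width: 0.0429
```

apply_moves --motion '[{"tx": 200, "ty": 80, "tz": -80, "turn": 0, "jaw": 0}]'

```text
time_s: 5.57
position: [-0.1512, 0.7288, 0.4515]
tool_rot: [[-0.484, 0.873, -0.06], [0.827, 0.478, 0.297], [0.288, 0.094, -0.953]]
ft_force: [0.5, 0.8, -0.3]
grip_width: 0.0431
```

apply_moves --motion '[{"tx": 200, "ty": 80, "tz": -80, "turn": 0, "jaw": 0}]'

```text
time_s: 5.65
position: [-0.1498, 0.736, 0.4533]
tool_rot: [[-0.482, 0.874, -0.065], [0.819, 0.476, 0.32], [0.31, 0.101, -0.945]]
ft_force: [0.5, -0.2, 0.9]
grip_width: 0.0426
```

apply_moves --motion '[{"tx": 200, "ty": 80, "tz": -80, "turn": 0, "jaw": 0}]'

```text
time_s: 5.73
position: [-0.1485, 0.7425, 0.4561]
tool_rot: [[-0.481, 0.874, -0.069], [0.812, 0.473, 0.343], [0.333, 0.109, -0.937]]
ft_force: [-0.1, 0.6, 0.8]
grip_width: 0.0427
```

apply_moves --motion '[{"tx": 200, "ty": 80, "tz": -80, "turn": 0, "jaw": 0}]'

```text
time_s: 5.82
position: [-0.1471, 0.7483, 0.4598]
tool_rot: [[-0.479, 0.875, -0.074], [0.803, 0.47, 0.366], [0.355, 0.116, -0.928]]
ft_force: [0.2, 0.0, 0.4]
grip_width: 0.0426
```

apply_moves --motion '[{"tx": 200, "ty": 80, "tz": -80, "turn": 0, "jaw": 0}]'

```text
time_s: 5.9
position: [-0.1458, 0.7535, 0.4642]
tool_rot: [[-0.477, 0.876, -0.078], [0.794, 0.467, 0.388], [0.377, 0.123, -0.918]]
ft_force: [-0.7, 0.1, -0.9]
grip_width: 0.0427
```

apply_moves --motion '[{"tx": 200, "ty": 80, "tz": -80, "turn": 0, "jaw": 0}]'

```text
time_s: 5.98
position: [-0.1445, 0.758, 0.4694]
tool_rot: [[-0.475, 0.876, -0.082], [0.785, 0.464, 0.411], [0.398, 0.131, -0.908]]
ft_force: [0.2, -1.1, 1.0]
grip_width: 0.0426
```

apply_moves --motion '[{"tx": 200, "ty": 80, "tz": -80, "turn": 0, "jaw": 0}]'

```text
time_s: 6.07
position: [-0.1431, 0.762, 0.4754]
tool_rot: [[-0.473, 0.877, -0.086], [0.775, 0.46, 0.433], [0.42, 0.138, -0.897]]
ft_force: [0.5, 0.2, 0.4]
grip_width: 0.0425
```

apply_moves --motion '[{"tx": 200, "ty": 80, "tz": -80, "turn": 0, "jaw": 0}]'

```text
time_s: 6.15
position: [-0.1417, 0.7655, 0.482]
tool_rot: [[-0.471, 0.878, -0.09], [0.764, 0.457, 0.456], [0.441, 0.145, -0.886]]
ft_force: [-0.6, -0.6, -0.7]
grip_width: 0.043
```

apply_moves --motion '[{"tx": 200, "ty": 80, "tz": -80, "turn": 0, "jaw": 0}]'

```text
time_s: 6.23
position: [-0.1403, 0.7683, 0.4893]
tool_rot: [[-0.468, 0.878, -0.094], [0.753, 0.453, 0.478], [0.462, 0.153, -0.873]]
ft_force: [-0.3, -0.7, 0.7]
grip_width: 0.043
```

```bash
python3 st.py
```

```text
6.2333 [-0.1403  0.7683  0.4893] [ 89.7  34.8  12.7   5.7 103.7  63. ]
[[-0.468  0.878 -0.094]
 [ 0.753  0.453  0.478]
 [ 0.462  0.153 -0.873]]
```

apply_moves --motion '[{"tx": 200, "ty": 90, "tz": -60, "turn": 2, "jaw": 0}]'

```text
time_s: 6.32
position: [-0.1379, 0.773, 0.4956]
tool_rot: [[-0.435, 0.895, -0.099], [0.755, 0.423, 0.501], [0.49, 0.144, -0.86]]
ft_force: [-0.0, -0.5, -0.1]
grip_width: 0.0426
```

apply_moves --motion '[{"tx": 200, "ty": 90, "tz": -60, "turn": 2, "jaw": 0}]'

```text
time_s: 6.4
position: [-0.134, 0.778, 0.5013]
tool_rot: [[-0.4, 0.911, -0.102], [0.757, 0.392, 0.523], [0.516, 0.132, -0.846]]
ft_force: [0.3, 0.1, -0.4]
grip_width: 0.0428
```

apply_moves --motion '[{"tx": 200, "ty": 90, "tz": -60, "turn": 2, "jaw": 0}]'

```text
time_s: 6.48
position: [-0.1286, 0.7823, 0.5079]
tool_rot: [[-0.365, 0.925, -0.106], [0.758, 0.361, 0.544], [0.541, 0.118, -0.833]]
ft_force: [0.4, 1.1, 0.0]
grip_width: 0.0427
```

apply_moves --motion '[{"tx": 200, "ty": 90, "tz": -60, "turn": 2, "jaw": 0}]'

```text
time_s: 6.57
position: [-0.122, 0.7859, 0.5152]
tool_rot: [[-0.328, 0.938, -0.109], [0.756, 0.33, 0.565], [0.566, 0.102, -0.818]]
ft_force: [0.2, -0.4, -0.1]
grip_width: 0.0428
```

apply_moves --motion '[{"tx": 200, "ty": 90, "tz": -60, "turn": 2, "jaw": 0}]'

```text
time_s: 6.65
position: [-0.1141, 0.7891, 0.5232]
tool_rot: [[-0.291, 0.95, -0.112], [0.754, 0.3, 0.585], [0.589, 0.085, -0.803]]
ft_force: [0.2, -0.5, -0.4]
grip_width: 0.0429
```

apply_moves --motion '[{"tx": 200, "ty": 90, "tz": -60, "turn": 2, "jaw": 0}]'

```text
time_s: 6.73
position: [-0.1051, 0.7917, 0.5316]
tool_rot: [[-0.253, 0.96, -0.115], [0.749, 0.27, 0.605], [0.612, 0.067, -0.788]]
ft_force: [0.3, 0.3, 0.2]
grip_width: 0.0429
```

apply_moves --motion '[{"tx": 200, "ty": 90, "tz": -60, "turn": 2, "jaw": 0}]'

```text
time_s: 6.82
position: [-0.0949, 0.7937, 0.5404]
tool_rot: [[-0.215, 0.969, -0.117], [0.743, 0.241, 0.624], [0.633, 0.047, -0.772]]
ft_force: [-0.9, -0.4, 1.5]
grip_width: 0.0426
```

apply_moves --motion '[{"tx": 200, "ty": 90, "tz": -60, "turn": 2, "jaw": 0}]'

```text
time_s: 6.9
position: [-0.0835, 0.7953, 0.5497]
tool_rot: [[-0.177, 0.977, -0.119], [0.736, 0.212, 0.643], [0.654, 0.026, -0.756]]
ft_force: [-0.1, 1.2, 0.2]
grip_width: 0.043
```

apply_moves --motion '[{"tx": 200, "ty": 90, "tz": -60, "turn": 2, "jaw": 0}]'

```text
time_s: 6.98
position: [-0.0709, 0.7962, 0.5591]
tool_rot: [[-0.138, 0.983, -0.121], [0.727, 0.183, 0.662], [0.673, 0.003, -0.74]]
ft_force: [-0.3, 0.9, 0.9]
grip_width: 0.0434
```

apply_moves --motion '[{"tx": 200, "ty": 90, "tz": -60, "turn": 2, "jaw": 0}]'

```text
time_s: 7.07
position: [-0.0572, 0.7966, 0.5688]
tool_rot: [[-0.098, 0.988, -0.122], [0.717, 0.155, 0.68], [0.69, -0.021, -0.723]]
ft_force: [0.5, -0.3, -0.6]
grip_width: 0.0426
```

```bash
python3 st.py
```

```text
7.0667 [-0.0572  0.7966  0.5688] [81.1 31.3 12.7 13.1 93.8 78.6]
[[-0.098  0.988 -0.122]
 [ 0.717  0.155  0.68 ]
 [ 0.69  -0.021 -0.723]]
```

Tilt is now 43.7° at azimuth 100° (hood axis about 97°) with the jaw axis nearly horizontal. Next I work out the shifts back round to the dish.

```bash
cat >> h.py <<'E'
H0=np.array([.5635,.1005]);hx=np.array([-.115,.9934]);hy=np.array([-.9934,-.115])
def w2h(p): return np.array([(p[:2]-H0)@hx,(p[:2]-H0)@hy])
def h2w(a,b,z): return np.r_[H0+a*hx+b*hy,z]
def path(*W):
    s=telemetry.observe();R=np.array(s['tool_rot']);p=np.array(s['position'])
    for w in W: d=np.array(w)-p;print(np.round(w,3),'tool cm',(R.T@d*100).round(1),'len',(np.linalg.norm(d)*100).round(1));p=np.array(w)
E
python3 - <<'E'
from h import *
path([.3,.5,.5],[.52,.1,.45],[.62,-.2,.3])
E
```

```text
[0.3 0.5 0.5] tool cm [-29.5  30.8 -19.5] len 46.9
[0.52 0.1  0.45] tool cm [-34.3  15.6 -26.2] len 45.9
[ 0.62 -0.2   0.3 ] tool cm [-32.8   5.6 -10.8] len 35.0
```

apply_moves --motion '[{"tx": -29.5, "ty": 31, "tz": -19.5, "turn": 0, "jaw": 0}, {"tx": -29.5, "ty": 31, "tz": -19.5, "turn": 0, "jaw": 0}, {"tx": -29.5, "ty": 31, "tz": -19.5, "turn": 0, "jaw": 0}, {"tx": -29.5, "ty": 31, "tz": -19.5, "turn": 0, "jaw": 0}, {"tx": -29.5, "ty": 31, "tz": -19.5, "turn": 0, "jaw": 0}]'

```text
time_s: 7.48
position: [0.1024, 0.6637, 0.5383]
tool_rot: [[-0.096, 0.988, -0.121], [0.716, 0.153, 0.681], [0.692, -0.021, -0.722]]
ft_force: [1.0, 0.3, 0.7]
grip_width: 0.0426
```

```bash
python3 st.py;python3 -c "
from h import *
path([.3,.5,.5],[.52,.1,.45],[.62,-.2,.3])"
```

```text
7.4833 [0.1024 0.6637 0.5383] [60.2 13.4 46.7 26.5 84.3 57.9]
[[-0.096  0.988 -0.121]
 [ 0.716  0.153  0.681]
 [ 0.692 -0.021 -0.722]]
[0.3 0.5 0.5] tool cm [-16.3  17.1 -10.8] len 25.9
[0.52 0.1  0.45] tool cm [-34.2  15.7 -26.3] len 45.9
[ 0.62 -0.2   0.3 ] tool cm [-32.8   5.6 -10.8] len 35.0
```

Orientation holds well. Carry on.

apply_moves --motion '[{"tx": -16.3, "ty": 17, "tz": -11, "turn": 0, "jaw": 0}, {"tx": -16.3, "ty": 17, "tz": -11, "turn": 0, "jaw": 0}, {"tx": -16.3, "ty": 17, "tz": -11, "turn": 0, "jaw": 0}, {"tx": -16.3, "ty": 17, "tz": -11, "turn": 0, "jaw": 0}, {"tx": -16.3, "ty": 17, "tz": -11, "turn": 0, "jaw": 0}]'

```text
time_s: 7.9
position: [0.2601, 0.5306, 0.5096]
tool_rot: [[-0.095, 0.988, -0.119], [0.714, 0.151, 0.683], [0.693, -0.02, -0.72]]
ft_force: [0.9, 0.1, -0.3]
grip_width: 0.0428
```

apply_moves --motion '[{"tx": -38, "ty": 19, "tz": -28, "turn": 0, "jaw": 0.5}, {"tx": -38, "ty": 19, "tz": -28, "turn": 0, "jaw": 0.5}, {"tx": -38, "ty": 19, "tz": -28, "turn": 0, "jaw": 0.5}, {"tx": -38, "ty": 19, "tz": -28, "turn": 0, "jaw": 0.5}, {"tx": -38, "ty": 19, "tz": -28, "turn": 0, "jaw": 0.5}]'

```text
time_s: 8.32
position: [0.3649, 0.3525, 0.483]
tool_rot: [[-0.094, 0.989, -0.117], [0.714, 0.149, 0.684], [0.694, -0.019, -0.72]]
ft_force: [1.3, 0.0, -0.6]
grip_width: 0.0645
```

```bash
python3 st.py;python3 -c "
from h import *
path([.52,.1,.45],[.62,-.2,.3])"
```

```text
8.3167 [0.3649 0.3525 0.483 ] [  6.4   5.1  65.8  46.1 105.9  12.8]
[[-0.094  0.989 -0.117]
 [ 0.714  0.149  0.684]
 [ 0.694 -0.019 -0.72 ]]
[0.52 0.1  0.45] tool cm [-21.8  11.6 -16.7] len 29.8
[ 0.62 -0.2   0.3 ] tool cm [-32.8   5.7 -10.9] len 35.0
```

apply_moves --motion '[{"tx": -22, "ty": 12, "tz": -17, "turn": 0, "jaw": 1}, {"tx": -22, "ty": 12, "tz": -17, "turn": 0, "jaw": 1}, {"tx": -22, "ty": 12, "tz": -17, "turn": 0, "jaw": 1}, {"tx": -22, "ty": 12, "tz": -17, "turn": 0, "jaw": 1}, {"tx": -22, "ty": 12, "tz": -17, "turn": 0, "jaw": 1}]'

```text
time_s: 8.73
position: [0.4743, 0.1763, 0.461]
tool_rot: [[-0.094, 0.989, -0.114], [0.714, 0.146, 0.685], [0.694, -0.017, -0.719]]
ft_force: [1.7, 1.1, -0.7]
grip_width: 0.0855
```

apply_moves --motion '[{"tx": -38, "ty": 8, "tz": -16, "turn": 0, "jaw": 1}, {"tx": -38, "ty": 8, "tz": -16, "turn": 0, "jaw": 1}, {"tx": -38, "ty": 8, "tz": -16, "turn": 0, "jaw": 1}, {"tx": -38, "ty": 8, "tz": -16, "turn": 0, "jaw": 1}, {"tx": -38, "ty": 8, "tz": -16, "turn": 0, "jaw": 1}]'

```text
time_s: 9.15
position: [0.5398, -0.0071, 0.3865]
tool_rot: [[-0.093, 0.99, -0.111], [0.714, 0.144, 0.685], [0.694, -0.016, -0.72]]
ft_force: [1.4, -0.1, -0.1]
grip_width: 0.0854
```

```bash
python3 st.py;python3 -c "
from h import *
path([.62,-.2,.3],[.66,-.2,.12])"
```

```text
9.15 [ 0.5398 -0.0071  0.3865] [-30.3  25.1  53.3  41.  125.3 -20.9]
[[-0.093  0.99  -0.111]
 [ 0.714  0.144  0.685]
 [ 0.694 -0.016 -0.72 ]]
[ 0.62 -0.2   0.3 ] tool cm [-20.5   5.3  -7.9] len 22.6
[ 0.66 -0.2   0.12] tool cm [-12.9   4.2  12.5] len 18.4
```

apply_moves --motion '[{"tx": -20, "ty": 7, "tz": -7, "turn": 0, "jaw": 1}, {"tx": -20, "ty": 7, "tz": -7, "turn": 0, "jaw": 1}, {"tx": -20, "ty": 7, "tz": -7, "turn": 0, "jaw": 1}, {"tx": -20, "ty": 7, "tz": -7, "turn": 0, "jaw": 1}, {"tx": -20, "ty": 7, "tz": -7, "turn": 0, "jaw": 1}]'

```text
time_s: 9.57
position: [0.6284, -0.1762, 0.3033]
tool_rot: [[-0.092, 0.99, -0.108], [0.714, 0.141, 0.685], [0.694, -0.015, -0.72]]
ft_force: [1.7, 0.3, 0.7]
grip_width: 0.0855
```

```bash
python3 st.py;python3 -c "
from h import *
path(h2w(-.28,-.10,.13),h2w(-.26,-.10,.06))"
```

```text
9.5667 [ 0.6284 -0.1762  0.3033] [-38.1  44.9  30.   40.1 132.7 -25.2]
[[-0.092  0.99  -0.108]
 [ 0.714  0.141  0.685]
 [ 0.694 -0.015 -0.72 ]]
[ 0.695 -0.166  0.13 ] tool cm [-11.9   7.   12.5] len 18.6
[ 0.693 -0.146  0.06 ] tool cm [-3.4  0.2  6.4] len 7.3
```

apply_moves --motion '[{"tx": -12, "ty": 7, "tz": 12.5, "turn": 0, "jaw": 1}, {"tx": -12, "ty": 7, "tz": 12.5, "turn": 0, "jaw": 1}, {"tx": -12, "ty": 7, "tz": 12.5, "turn": 0, "jaw": 1}, {"tx": -12, "ty": 7, "tz": 12.5, "turn": 0, "jaw": 1}, {"tx": -12, "ty": 7, "tz": 12.5, "turn": 0, "jaw": 1}]'

```text
time_s: 9.98
position: [0.6953, -0.1663, 0.1237]
tool_rot: [[-0.086, 0.99, -0.11], [0.712, 0.139, 0.688], [0.697, -0.019, -0.717]]
ft_force: [0.9, 0.0, -0.6]
grip_width: 0.0851
```

```bash
python3 st.py;python3 - <<'E'
from h import *
path(h2w(-.26,-.10,.06))
p,d=get_image('wrist');cv2.imwrite('pics/w1.png',cv2.cvtColor(p,cv2.COLOR_RGB2BGR));np.save('pics/w1.npy',d)
P=cloud(camera_params('wrist'),d);m=((d>0)&(P[...,2]>.02)&(P[...,2]<.034)).astype(np.uint8)
k,l,st,_=cv2.connectedComponentsWithStats(m)
for i in range(1,k):
    if st[i,4]>200:
        q=P[l==i];c,r=cv2.minEnclosingCircle(q[:,:2].astype(np.float32));print(st[i],np.round(c,4),round(r,4),'hood',w2h(np.array(c)).round(4))
E
```

```text
9.9833 [ 0.6953 -0.1663  0.1237] [-34.6  56.8  33.   35.2 119.  -32.7]
[[-0.086  0.99  -0.11 ]
 [ 0.712  0.139  0.688]
 [ 0.697 -0.019 -0.717]]
[ 0.693 -0.146  0.06 ] tool cm [-3.   0.2  6. ] len 6.7
[382   0  68  20 603] [0.8889 0.2686] 0.0532 hood [ 0.1295 -0.3425]
[307  22  31  19 264] [0.741  0.1893] 0.0225 hood [ 0.0678 -0.1866]
[ 102   50  166   13 1402] [0.5493 0.1032] 0.118 hood [0.0043 0.0138]
[ 231  132   63   54 2640] [ 0.6813 -0.0504] 0.0354 hood [-0.1634 -0.0997]
[  60  158   41   36 1072] [ 0.4815 -0.0982] 0.0225 hood [-0.1879  0.1043]
[437 173  64  17 446] [ 0.9039 -0.0558] 0.031 hood [-0.1944 -0.3202]
```

View pics/w1.png

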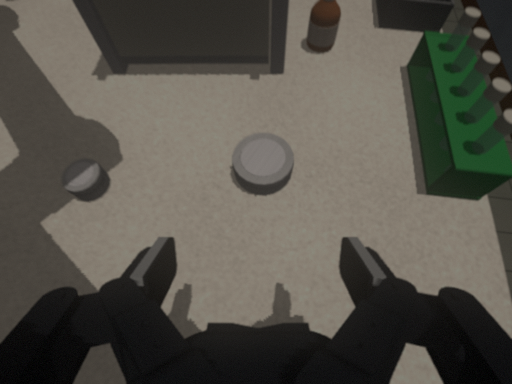

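The wrist view shows the dish at (263,162) centred between the open fingers, the small dish at (82,178) and the hood mouth at the top. The wide dish measures hood (-0.163,-0.100) with radius 35 mm, which is consistent. Plan: straddle it, slide it sideways to the middle line, back off, then push in.

apply_moves --motion '[{"tx": -4, "ty": 0, "tz": 6.5, "turn": 0, "jaw": 1}, {"tx": -4, "ty": 0, "tz": 6.5, "turn": 0, "jaw": 1}, {"tx": -4, "ty": 0, "tz": 6.5, "turn": 0, "jaw": 1}]'

```text
time_s: 10.28
position: [0.6886, -0.1476, 0.0408]
tool_rot: [[-0.076, 0.99, -0.12], [0.706, 0.138, 0.694], [0.704, -0.032, -0.71]]
ft_force: [-0.4, 0.0, -2.5]
grip_width: 0.0858
```

```bash
python3 st.py;python3 -c "
from h import *
path(h2w(-.25,-.0995,.03),h2w(-.165,-.0995,.024))"
```

```text
10.2833 [ 0.6886 -0.1476  0.0408] [-33.7  59.5  40.9  33.  110.4 -37.9]
[[-0.076  0.99  -0.12 ]
 [ 0.706  0.138  0.694]
 [ 0.704 -0.032 -0.71 ]]
[ 0.691 -0.136  0.03 ] tool cm [0.  0.4 1.5] len 1.6
[ 0.681 -0.052  0.024] tool cm [5.6 0.2 6.4] len 8.5
```

apply_moves --motion '[{"tx": 0, "ty": 0.4, "tz": 1.5, "turn": -1, "jaw": 1}, {"tx": 1.4, "ty": 0.5, "tz": 3.1, "turn": -2, "jaw": 1}, {"tx": 2.8, "ty": 0.5, "tz": 4.7, "turn": -2, "jaw": 1}]'

```text
time_s: 10.53
position: [0.6864, -0.0956, 0.0291]
tool_rot: [[-0.111, 0.987, -0.116], [0.702, 0.161, 0.694], [0.704, -0.004, -0.71]]
ft_force: [0.3, 0.3, -0.0]
grip_width: 0.0854
```

```bash
python3 st.py;python3 -c "
from h import *
path(h2w(-.165,-.0995,.024))"
```

```text
10.5333 [ 0.6864 -0.0956  0.0291] [-30.6  57.7  47.5  33.8 104.6 -39.9]
[[-0.111  0.987 -0.116]
 [ 0.702  0.161  0.694]
 [ 0.704 -0.004 -0.71 ]]
[ 0.681 -0.052  0.024] tool cm [2.8 0.2 3.4] len 4.4
```

apply_moves --motion '[{"tx": 1, "ty": 0.1, "tz": 1.2, "turn": 0, "jaw": 1}, {"tx": 2, "ty": 0.2, "tz": 2.4, "turn": 0, "jaw": 1}, {"tx": 2.8, "ty": 0.2, "tz": 3.4, "turn": 0, "jaw": 1}, {"tx": 2.8, "ty": 0.2, "tz": 3.4, "turn": 0, "jaw": 1}]'

```text
time_s: 10.87
position: [0.682, -0.0508, 0.0279]
tool_rot: [[-0.114, 0.987, -0.115], [0.702, 0.162, 0.694], [0.703, -0.001, -0.711]]
ft_force: [0.6, 0.4, -0.0]
grip_width: 0.0852
```

```bash
python3 st.py;python3 -c "
from h import *
s=telemetry.observe();print(w2h(s['position']))
path(h2w(-.165,.008,.024))"
```

```text
10.8667 [ 0.682  -0.0508  0.0279] [-27.8  55.7  52.5  34.7 100.5 -39.5]
[[-0.114  0.987 -0.115]
 [ 0.702  0.162  0.694]
 [ 0.703 -0.001 -0.711]]
[-0.16398378 -0.10035939]
[ 0.575 -0.064  0.024] tool cm [  0.  -10.8   0.6] len 10.8
```

apply_moves --motion '[{"tx": 0, "ty": -0.5, "tz": 0.1, "turn": 0, "jaw": 1}, {"tx": 0, "ty": -1, "tz": 0.2, "turn": 0, "jaw": 1}, {"tx": 0, "ty": -1.5, "tz": 0.3, "turn": 0, "jaw": 1}, {"tx": 0, "ty": -2, "tz": 0.3, "turn": 0, "jaw": 1}, {"tx": 0, "ty": -2.6, "tz": 0.3, "turn": 0, "jaw": 1}]'

```text
time_s: 11.28
position: [0.6555, -0.0537, 0.0259]
tool_rot: [[-0.113, 0.987, -0.114], [0.702, 0.161, 0.694], [0.703, -0.001, -0.711]]
ft_force: [0.6, -0.8, 0.2]
grip_width: 0.0856
```

apply_moves --motion '[{"tx": 0, "ty": -0.6, "tz": 0, "turn": 0, "jaw": 1}, {"tx": 0, "ty": -1.2, "tz": 0, "turn": 0, "jaw": 1}, {"tx": 0, "ty": -1.8, "tz": 0, "turn": 0, "jaw": 1}, {"tx": 0, "ty": -2.4, "tz": 0, "turn": 0, "jaw": 1}, {"tx": 0, "ty": -3, "tz": 0, "turn": 0, "jaw": 1}]'

```text
time_s: 11.7
position: [0.6253, -0.0587, 0.026]
tool_rot: [[-0.113, 0.987, -0.114], [0.702, 0.161, 0.694], [0.703, -0.001, -0.711]]
ft_force: [-0.9, -0.2, -0.6]
grip_width: 0.0857
```

```bash
cat > dish.py <<'E'
from h import *
import sys
s=telemetry.observe();print(s['time_s'],s['position'].round(4),s['q'].round(1),'TCP hood',w2h(s['position']).round(4));print(s['tool_rot'].round(3),s['ft_force'])
for n in sys.argv[1:]:
    p,d=get_image(n);cv2.imwrite(f"pics/{n}_{s['time_s']:.1f}.png",cv2.cvtColor(p,cv2.COLOR_RGB2BGR))
    P=cloud(camera_params(n),d);m=((d>0)&(P[...,2]>.02)&(P[...,2]<.034)).astype(np.uint8)
    k,l,st,_=cv2.connectedComponentsWithStats(m)
    for i in range(1,k):
        q=P[l==i]
        if st[i,4]>40:
            c,r=cv2.minEnclosingCircle(q[:,:2].astype(np.float32));h=w2h(np.array(c))
            if r<.05 and abs(h[1])<.2: print(n,st[i],np.round(c,4),'r',round(r,4),'hood',h.round(4))
E
python3 dish.py wrist top
```

```text
11.7 [ 0.6253 -0.0587  0.026 ] [-30.5  51.4  63.8  32.9  96.1 -45.5] TCP hood [-0.1652 -0.0431]
[[-0.113  0.987 -0.114]
 [ 0.702  0.161  0.694]
 [ 0.703 -0.001 -0.711]] [-0.86347659 -0.15423715 -0.64529319]
wrist [384   5  47  30 617] [0.7399 0.1893] r 0.0227 hood [ 0.068  -0.1855]
wrist [ 292  179  114  109 7576] [ 0.681  -0.0514] r 0.0354 hood [-0.1644 -0.0993]
wrist [   0  217   61   71 3411] [ 0.4813 -0.0987] r 0.0226 hood [-0.1884  0.1045]
top [238 155  18  18 224] [ 0.6823 -0.052 ] r 0.0357 hood [-0.1652 -0.1004]
top [329 157  19  18  49] [ 0.677  -0.4074] r 0.0379 hood [-0.5176 -0.0544]
```

View pics/wrist_11.7.png

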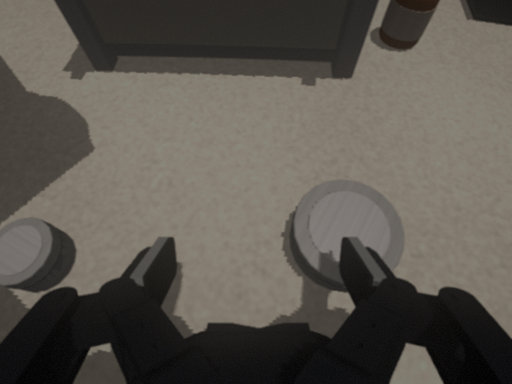

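The finger has passed over the dish rim without touching it, so the open tips stand higher than I assumed. The dish is unmoved. I'll measure the real tip height from the depth image.

```bash
python3 - <<'E'
from h import *
s=telemetry.observe();R=np.array(s['tool_rot']);T=np.array(s['position'])
p,d=get_image('wrist');P=cloud(camera_params('wrist'),d);q=(P-T)@R
for (u,v) in [(348,243),(355,250),(345,255),(352,265),(360,265),(375,280),(160,243),(168,245),(150,270),(170,270)]: print(u,v,'world',P[v,u].round(4),'tool',q[v,u].round(4))
m=(abs(q[...,1])<.07)&(abs(q[...,0])<.03)&(q[...,2]>-.08)&(P[...,2]>.005)&(d>0)
m[:, :110]=0
for sg in(-1,1):
    k=m&(q[...,1]*sg>.03)&(d<.3); a=q[k]; print(sg,len(a),'finger tool min',a.min(0).round(4),'max',a.max(0).round(4)) if len(a) else None
E
```

```text
348 243 world [ 0.6714 -0.0741  0.0641] tool [ 0.0108  0.043  -0.0429]
355 250 world [ 0.6735 -0.0783  0.0681] tool [ 0.0104  0.0445 -0.0489]
345 255 world [ 0.6716 -0.0784  0.0584] tool [ 0.0037  0.0426 -0.0419]
352 265 world [ 0.6726 -0.0849  0.0666] tool [ 0.0048  0.0426 -0.0524]
360 265 world [ 0.6731 -0.087   0.0762] tool [ 0.0101  0.0427 -0.0607]
375 280 world [ 0.677  -0.0936  0.0824] tool [ 0.0094  0.0454 -0.0701]
160 243 world [ 0.5834 -0.0884  0.0642] tool [ 0.0107 -0.046  -0.0428]
168 245 world [ 0.5873 -0.0886  0.0637] tool [ 0.0098 -0.0422 -0.0431]
150 270 world [ 0.5891 -0.1034  0.0797] tool [ 0.0105 -0.0428 -0.065 ]
170 270 world [ 0.5886 -0.0983  0.0544] tool [-0.0037 -0.0425 -0.0434]
-1 2569 finger tool min [-0.0117 -0.0567 -0.08  ] max [ 0.0142 -0.041  -0.032 ]
1 7750 finger tool min [-0.03  0.03 -0.08] max [0.0246 0.07   0.0228]
```

The open fingertips actually sit about 35–42 mm behind the reported TCP, so I need to go about 35 mm lower. I return over the straddle position, descend, then advance.

apply_moves --motion '[{"tx": 0, "ty": 2, "tz": 0, "turn": 0, "jaw": 1}, {"tx": 0, "ty": 4, "tz": 0, "turn": 0, "jaw": 1}, {"tx": 0, "ty": 5.7, "tz": 0, "turn": 0, "jaw": 1}, {"tx": 0, "ty": 5.7, "tz": 0, "turn": 0, "jaw": 1}]'

```text
time_s: 12.18
position: [0.684, -0.0485, 0.0257]
tool_rot: [[-0.115, 0.987, -0.113], [0.702, 0.162, 0.693], [0.703, 0.0, -0.711]]
ft_force: [0.8, -0.6, -0.3]
grip_width: 0.0852
```

apply_moves --motion '[{"tx": -0.7, "ty": 0, "tz": 0.7, "turn": 0, "jaw": 1}, {"tx": -1.4, "ty": 0, "tz": 1.4, "turn": 0, "jaw": 1}, {"tx": -2, "ty": 0, "tz": 2, "turn": 0, "jaw": 1}, {"tx": -2.3, "ty": 0, "tz": 2.3, "turn": 0, "jaw": 1}, {"tx": -2.3, "ty": 0, "tz": 2.3, "turn": 0, "jaw": 1}]'

```text
time_s: 12.6
position: [0.6831, -0.0487, -0.0085]
tool_rot: [[-0.113, 0.987, -0.115], [0.701, 0.161, 0.694], [0.704, -0.002, -0.71]]
ft_force: [0.4, -0.0, -0.2]
grip_width: 0.0853
```

```bash
python3 dish.py wrist; python3 - <<'E'
from h import *
from rig import env
print(getattr(env,'tip_extent',None))
s=telemetry.observe();R=np.array(s['tool_rot']);T=np.array(s['position'])
p,d=get_image('wrist');P=cloud(camera_params('wrist'),d);q=(P-T)@R
for sg in(-1,1):
    k=(abs(q[...,1]-sg*.047)<.012)&(abs(q[...,0])<.014)&(q[...,2]>-.08)&(d>0)&(d<.17);a=q[k];w=P[k];print(sg,len(a),a.min(0).round(4),a.max(0).round(4),'low z',w[:,2].min().round(4))
E
```

```text
12.6 [ 0.6831 -0.0487 -0.0085] [-27.6  58.2  53.2  34.6  97.7 -41.2] TCP hood [-0.162  -0.1017]
[[-0.113  0.987 -0.115]
 [ 0.701  0.161  0.694]
 [ 0.704 -0.002 -0.71 ]] [ 0.38303602 -0.03729251 -0.20222285]
wrist [276   9  26  19 414] [0.6806 0.1207] r 0.0117 hood [ 0.0066 -0.1186]
wrist [  187   150   137   131 13693] [ 0.6824 -0.0515] r 0.0354 hood [-0.1647 -0.1007]
wrist [132 237  43  70 853] [ 0.6446 -0.0894] r 0.0166 hood [-0.198  -0.0588]
wrist [342 237  41  70 835] [ 0.732  -0.0753] r 0.0165 hood [-0.194  -0.1472]
0.017
-1 3559 [-0.0139 -0.0589 -0.08  ] [ 0.014  -0.035  -0.0058] low z -0.0018
1 3725 [-0.014  0.035 -0.08 ] [ 0.0139  0.0589 -0.006 ] low z -0.0018
```

apply_moves --motion '[{"tx": 0.7, "ty": 0, "tz": 0.7, "turn": 0, "jaw": 1}, {"tx": 1.4, "ty": 0, "tz": 1.4, "turn": 0, "jaw": 1}, {"tx": 2, "ty": 0, "tz": 2, "turn": 0, "jaw": 1}, {"tx": 2.4, "ty": 0, "tz": 2.6, "turn": 0, "jaw": 1}, {"tx": 2.4, "ty": 0, "tz": 2.6, "turn": 0, "jaw": 1}]'

```text
time_s: 13.12
position: [0.6777, -0.0118, -0.0084]
tool_rot: [[-0.116, 0.987, -0.115], [0.701, 0.163, 0.694], [0.703, -0.0, -0.711]]
ft_force: [0.0, 0.4, 0.1]
grip_width: 0.0856
```

apply_moves --motion '[{"tx": 0, "ty": -0.5, "tz": 0, "turn": 0, "jaw": 1}, {"tx": 0, "ty": -1, "tz": 0, "turn": 0, "jaw": 1}, {"tx": 0, "ty": -1.5, "tz": 0, "turn": 0, "jaw": 1}, {"tx": 0, "ty": -2, "tz": 0, "turn": 0, "jaw": 1}, {"tx": 0, "ty": -2.5, "tz": 0, "turn": 0, "jaw": 1}]'

```text
time_s: 13.53
position: [0.6525, -0.0164, -0.0084]
tool_rot: [[-0.116, 0.987, -0.115], [0.702, 0.163, 0.694], [0.703, -0.0, -0.711]]
ft_force: [0.8, -0.4, -0.4]
grip_width: 0.0853
```

```bash
python3 dish.py wrist
```

```text
13.5333 [ 0.6525 -0.0164 -0.0084] [-26.4  54.9  62.   34.8  92.7 -43.6] TCP hood [-0.1264 -0.075 ]
[[-0.116  0.987 -0.115]
 [ 0.702  0.163  0.694]
 [ 0.703 -0.    -0.711]] [ 0.76266953 -0.38126779 -0.41289819]
wrist [372   0  57  24 843] [0.7405 0.1879] r 0.022 hood [ 0.0665 -0.1859]
wrist [310  26  32  31 531] [0.679  0.1231] r 0.0135 hood [ 0.0091 -0.1174]
wrist [  199   211   184   128 15478] [ 0.673  -0.0512] r 0.0427 hood [-0.1633 -0.0913]
wrist [132 237  43  70 889] [ 0.6129 -0.0573] r 0.0166 hood [-0.1624 -0.0309]
```

apply_moves --motion '[{"tx": 0, "ty": -0.6, "tz": 0, "turn": 0, "jaw": 1}, {"tx": 0, "ty": -1.2, "tz": 0, "turn": 0, "jaw": 1}, {"tx": 0, "ty": -1.8, "tz": 0, "turn": 0, "jaw": 1}, {"tx": 0, "ty": -2.4, "tz": 0, "turn": 0, "jaw": 1}, {"tx": 0, "ty": -3, "tz": 0, "turn": 0, "jaw": 1}]'

```text
time_s: 14.0
position: [0.6217, -0.0216, -0.0082]
tool_rot: [[-0.115, 0.987, -0.115], [0.701, 0.163, 0.694], [0.703, -0.001, -0.711]]
ft_force: [1.6, -0.4, 0.8]
grip_width: 0.0856
```

apply_moves --motion '[{"tx": 0.1, "ty": -0.6, "tz": 0.1, "turn": 0, "jaw": 1}, {"tx": 0.1, "ty": -1.2, "tz": 0.1, "turn": 0, "jaw": 1}, {"tx": 0.1, "ty": -1.8, "tz": 0.1, "turn": 0, "jaw": 1}, {"tx": 0.1, "ty": -2.4, "tz": 0.1, "turn": 0, "jaw": 1}, {"tx": 0.1, "ty": -3, "tz": 0.1, "turn": 0, "jaw": 1}]'

```text
time_s: 14.42
position: [0.5912, -0.0251, -0.0082]
tool_rot: [[-0.115, 0.987, -0.115], [0.701, 0.163, 0.694], [0.703, -0.001, -0.711]]
ft_force: [0.2, 0.9, 0.1]
grip_width: 0.0855
```

apply_moves --motion '[{"tx": 0, "ty": -0.6, "tz": 0, "turn": 0, "jaw": 1}, {"tx": 0, "ty": -1.2, "tz": 0, "turn": 0, "jaw": 1}, {"tx": 0, "ty": -1.8, "tz": 0, "turn": 0, "jaw": 1}, {"tx": 0, "ty": -2.2, "tz": 0, "turn": 0, "jaw": 1}, {"tx": 0, "ty": -2.2, "tz": 0, "turn": 0, "jaw": 1}]'

```text
time_s: 14.83
position: [0.5687, -0.0288, -0.0081]
tool_rot: [[-0.114, 0.987, -0.116], [0.701, 0.163, 0.694], [0.704, -0.002, -0.71]]
ft_force: [-0.3, 0.8, -0.5]
grip_width: 0.085
```

```bash
python3 dish.py wrist top
```

```text
14.8333 [ 0.5687 -0.0288 -0.0081] [-30.8  49.4  76.9  32.5  86.9 -51.8] TCP hood [-0.1291  0.0097]
[[-0.114  0.987 -0.116]
 [ 0.701  0.163  0.694]
 [ 0.704 -0.002 -0.71 ]] [-0.34772978  0.81431324 -0.5359922 ]
wrist [472   3  40  26 641] [0.7412 0.177 ] r 0.0175 hood [ 0.0555 -0.1854]
wrist [  197   213   186   126 15273] [ 0.5894 -0.0624] r 0.0432 hood [-0.1648 -0.007 ]
wrist [132 237  43  70 893] [ 0.5311 -0.0694] r 0.0166 hood [-0.165   0.0517]
wrist [   0  266   93   76 2627] [ 0.4806 -0.0949] r 0.0207 hood [-0.1846  0.1048]
top [329 157  12  18  42] [ 0.6755 -0.4009] r 0.0362 hood [-0.511  -0.0536]
top [244 177  13  14  68] [ 0.6023 -0.0662] r 0.0325 hood [-0.1701 -0.0194]
```

Dish is now near hood (-0.166, 0.002), and the small dish is unmoved at (-0.185,0.105). I release, back straight off and half close the jaws.

apply_moves --motion '[{"tx": 0, "ty": 0.6, "tz": 0, "turn": 0, "jaw": 1}, {"tx": -1.5, "ty": 0.7, "tz": -1.5, "turn": 0, "jaw": 1}, {"tx": -3, "ty": 0.8, "tz": -3, "turn": 0, "jaw": 1}, {"tx": -4.5, "ty": 0.8, "tz": -4.5, "turn": 0, "jaw": 1}, {"tx": -6.2, "ty": 0.8, "tz": -6.2, "turn": 0, "jaw": 1}]'

```text
time_s: 15.35
position: [0.5922, -0.1143, -0.0077]
tool_rot: [[-0.116, 0.987, -0.116], [0.701, 0.164, 0.694], [0.704, -0.001, -0.711]]
ft_force: [-0.4, -0.4, 0.1]
grip_width: 0.0859
```

apply_moves --motion '[{"tx": 0, "ty": 0, "tz": 0, "turn": 0, "jaw": 0}, {"tx": 0, "ty": 0, "tz": 0, "turn": 0, "jaw": 0}, {"tx": 0, "ty": 0, "tz": 0, "turn": 0, "jaw": 0}, {"tx": 0, "ty": 0, "tz": 0, "turn": 0, "jaw": 0}, {"tx": 0, "ty": 0, "tz": 0, "turn": 0, "jaw": 0}]'

```text
time_s: 15.77
position: [0.5922, -0.1132, -0.0076]
tool_rot: [[-0.116, 0.986, -0.117], [0.701, 0.165, 0.694], [0.704, -0.001, -0.71]]
ft_force: [0.5, -0.1, 0.9]
grip_width: 0.0429
```

```bash
python3 dish.py wrist; python3 - <<'E'
from h import *
s=telemetry.observe();R=np.array(s['tool_rot']);T=np.array(s['position'])
p,d=get_image('wrist');P=cloud(camera_params('wrist'),d);q=(P-T)@R
b=d>0.01
for sg in(-1,1):
    k=b&(abs(q[...,1]-sg*.026)<.01)&(abs(q[...,0]-.009)<.004)&(q[...,2]>-.06);a=q[k];print(sg,k.sum(),'z hist',np.percentile(a[:,2],[50,80,90,95,99]).round(4),'world z at 99',np.percentile(P[k][:,2],[1,5]).round(4))
E
```

```text
15.7667 [ 0.5922 -0.1132 -0.0076] [-35.8  53.3  66.1  29.8  95.  -52. ] TCP hood [-0.2156 -0.0039]
[[-0.116  0.986 -0.117]
 [ 0.701  0.165  0.694]
 [ 0.704 -0.001 -0.71 ]] [ 0.50252777 -0.1401983   0.89226404]
wrist [ 196   90  117   99 9014] [ 0.5824 -0.0682] r 0.0355 hood [-0.1698  0.0007]
wrist [  37  123   81   70 4007] [ 0.482  -0.0995] r 0.0226 hood [-0.1893  0.104 ]
wrist [181 229  36  76 813] [ 0.5742 -0.1474] r 0.0188 hood [-0.2474  0.0179]
wrist [299 229  38  76 833] [ 0.6202 -0.1397] r 0.0188 hood [-0.2451 -0.0287]
-1 1544 z hist [-0.0355 -0.0014  0.0007  0.0018  0.003 ] world z at 99 [-0.0016 -0.0012]
1 1543 z hist [-0.0361 -0.0018  0.0005  0.0017  0.003 ] world z at 99 [-0.0017 -0.001 ]
```

```bash
ls -t pics | head -1
```

```text
wrist_15.8.png
```

Dish is at hood (-0.170,0.001). Now lower 6 mm, centre, and approach to contact.

apply_moves --motion '[{"tx": -0.2, "ty": -0.3, "tz": 0.2, "turn": 0, "jaw": 0}, {"tx": -0.4, "ty": -0.6, "tz": 0.4, "turn": 0, "jaw": 0}, {"tx": 0.3, "ty": -0.6, "tz": 1.1, "turn": 0, "jaw": 0}, {"tx": 1, "ty": -0.5, "tz": 1.8, "turn": 0, "jaw": 0}, {"tx": 1.5, "ty": -0.5, "tz": 2.3, "turn": 0, "jaw": 0}]'

```text
time_s: 16.28
position: [0.5847, -0.0902, -0.0102]
tool_rot: [[-0.12, 0.987, -0.11], [0.704, 0.163, 0.691], [0.7, 0.005, -0.714]]
ft_force: [0.9, -15.0, 25.0]
grip_width: 0.0424
```

apply_moves --motion '[{"tx": 0.3, "ty": 0, "tz": 0.3, "turn": 0, "jaw": 0}, {"tx": 0.6, "ty": 0, "tz": 0.6, "turn": 0, "jaw": 0}, {"tx": 0.9, "ty": 0.1, "tz": 0.9, "turn": 0, "jaw": 0}, {"tx": 1.3, "ty": 0.1, "tz": 1.3, "turn": 0, "jaw": 0}, {"tx": 1.7, "ty": 0.1, "tz": 1.7, "turn": 0, "jaw": 0}]'

```text
time_s: 16.7
position: [0.582, -0.0667, -0.01]
tool_rot: [[-0.12, 0.987, -0.109], [0.705, 0.163, 0.691], [0.699, 0.006, -0.715]]
ft_force: [1.0, -7.1, 9.1]
grip_width: 0.0425
```

```bash
python3 dish.py wrist
```

```text
16.7 [ 0.582  -0.0667 -0.01  ] [-33.1  51.1  72.3  31.3  89.9 -52.2] TCP hood [-0.1683  0.0008]
[[-0.12   0.987 -0.109]
 [ 0.705  0.163  0.691]
 [ 0.699  0.006 -0.715]] [ 0.96465239 -7.12652784  9.13248901]
wrist [  193   121   130   118 11725] [ 0.5778 -0.0483] r 0.0358 hood [-0.1494  0.0029]
wrist [   4  190   97   87 6097] [ 0.4814 -0.0981] r 0.0228 hood [-0.1878  0.1044]
wrist [300 231  37  74 848] [ 0.6087 -0.0928] r 0.0178 hood [-0.1972 -0.0227]
wrist [180 232  36  73 834] [ 0.5619 -0.1009] r 0.0177 hood [-0.1999  0.0248]
```

The tips brushed the bench at 25 N, so I raise 2–3 mm and push on. The dish is moving and centred.

apply_moves --motion '[{"tx": 0.2, "ty": 0, "tz": -0.25, "turn": 0, "jaw": 0}, {"tx": 0.7, "ty": 0, "tz": 0.25, "turn": 0, "jaw": 0}, {"tx": 1.3, "ty": 0, "tz": 0.85, "turn": 0, "jaw": 0}, {"tx": 2, "ty": 0.1, "tz": 1.55, "turn": 0, "jaw": 0}, {"tx": 2.7, "ty": 0.1, "tz": 2.25, "turn": 0, "jaw": 0}]'

```text
time_s: 17.17
position: [0.5767, -0.0295, -0.0073]
tool_rot: [[-0.12, 0.987, -0.111], [0.704, 0.163, 0.692], [0.7, 0.005, -0.714]]
ft_force: [-0.7, -0.8, 2.3]
grip_width: 0.0427
```

apply_moves --motion '[{"tx": 0.7, "ty": 0, "tz": 0.7, "turn": 0, "jaw": 0}, {"tx": 1.4, "ty": 0.1, "tz": 1.4, "turn": 0, "jaw": 0}, {"tx": 2.1, "ty": 0.1, "tz": 2.1, "turn": 0, "jaw": 0}, {"tx": 2.8, "ty": 0.2, "tz": 2.8, "turn": 0, "jaw": 0}, {"tx": 3.5, "ty": 0.2, "tz": 3.5, "turn": 0, "jaw": 0}]'

```text
time_s: 17.58
position: [0.5705, 0.0207, -0.0077]
tool_rot: [[-0.12, 0.987, -0.111], [0.704, 0.164, 0.691], [0.7, 0.005, -0.714]]
ft_force: [0.6, -1.7, 1.1]
grip_width: 0.043
```

```bash
python3 dish.py wrist
```

```text
17.5833 [ 0.5705  0.0207 -0.0077] [-26.7  48.3  79.7  34.9  83.3 -50.4] TCP hood [-0.0801  0.0022]
[[-0.12   0.987 -0.111]
 [ 0.704  0.164  0.691]
 [ 0.7    0.005 -0.714]] [ 0.59189413 -1.67674482  1.12428369]
wrist [494  47  18  21 246] [0.7359 0.1722] r 0.0072 hood [ 0.0515 -0.1795]
wrist [  194   124   128   116 11463] [0.5665 0.0397] r 0.0354 hood [-0.0608  0.004 ]
wrist [180 229  37  76 828] [ 0.5506 -0.0116] r 0.0189 hood [-0.1099  0.0258]
wrist [299 229  38  76 834] [ 0.5984 -0.0036] r 0.0189 hood [-0.1074 -0.0227]
```

apply_moves --motion '[{"tx": 0.7, "ty": 0, "tz": 0.7, "turn": 0, "jaw": 0}, {"tx": 1.4, "ty": 0.1, "tz": 1.4, "turn": 0, "jaw": 0}, {"tx": 2.1, "ty": 0.1, "tz": 2.1, "turn": 0, "jaw": 0}, {"tx": 2.8, "ty": 0.2, "tz": 2.8, "turn": 0, "jaw": 0}, {"tx": 3.5, "ty": 0.2, "tz": 3.5, "turn": 0, "jaw": 0}]'

```text
time_s: 18.05
position: [0.5636, 0.0726, -0.0081]
tool_rot: [[-0.121, 0.986, -0.113], [0.703, 0.165, 0.692], [0.701, 0.004, -0.713]]
ft_force: [-0.2, -1.3, 1.2]
grip_width: 0.0423
```

apply_moves --motion '[{"tx": 0.7, "ty": 0, "tz": 0.7, "turn": 0, "jaw": 0}, {"tx": 1.4, "ty": 0.1, "tz": 1.4, "turn": 0, "jaw": 0}, {"tx": 2.1, "ty": 0.1, "tz": 2.1, "turn": 0, "jaw": 0}, {"tx": 2.8, "ty": 0.2, "tz": 2.8, "turn": 0, "jaw": 0}, {"tx": 3.5, "ty": 0.2, "tz": 3.5, "turn": 0, "jaw": 0}]'

```text
time_s: 18.47
position: [0.5574, 0.1227, -0.0085]
tool_rot: [[-0.121, 0.986, -0.112], [0.703, 0.165, 0.692], [0.701, 0.005, -0.713]]
ft_force: [1.0, -1.8, 2.4]
grip_width: 0.043
```

```bash
python3 dish.py wrist top; python3 - <<'E'
import cv2,glob,os,numpy as np
from h import *
s,_=get_image('side');s=cv2.cvtColor(s,cv2.COLOR_RGB2BGR)
t=cv2.imread(max(glob.glob('pics/top_*'),key=os.path.getmtime));w=cv2.imread(max(glob.glob('pics/wrist_*'),key=os.path.getmtime))
o=np.zeros((580,800,3),np.uint8);o[:280,:400]=cv2.resize(s[80:220,130:330],(400,280));o[:280,400:]=cv2.resize(t[130:270,90:290],(400,280));o[290:580,:387]=cv2.resize(w,(387,290));cv2.imwrite('pics/mid.png',o)
E
```

```text
18.4667 [ 0.5574  0.1227 -0.0085] [-18.2  46.4  85.6  39.9  76.3 -47.6] TCP hood [0.0227 0.0035]
[[-0.121  0.986 -0.112]
 [ 0.703  0.165  0.692]
 [ 0.701  0.005 -0.713]] [ 0.98238574 -1.84279339  2.36493033]
wrist [   0  114   80  119 2382] [0.4388 0.1268] r 0.0378 hood [0.0405 0.1209]
wrist [ 459  134   53  126 2491] [0.6748 0.1524] r 0.0378 hood [ 0.0388 -0.1165]
wrist [180 230  37  75 830] [0.5376 0.0898] r 0.0184 hood [-0.0077  0.0269]
wrist [299 230  38  75 842] [0.5854 0.0979] r 0.0185 hood [-0.0051 -0.0215]
```

View pics/mid.png

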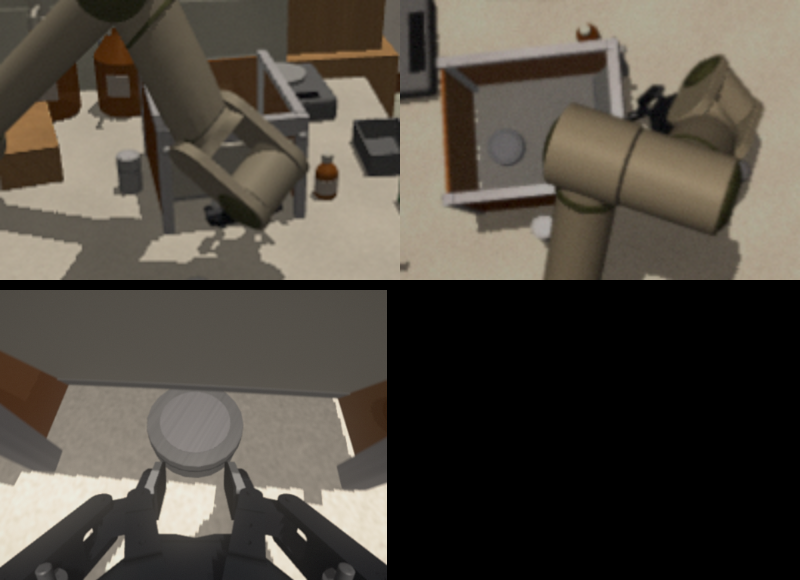

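Dish in the mouth: the wrist inset shows it nested between the fingers at (195,430) with the flap lying open on it. The stored dish and the tin look undisturbed. I check the arm's clearance over the hood before the last 77 mm.

```bash
python3 - <<'E'
from h import *
for n in('side','top'):
    p,d=get_image(n);P=cloud(camera_params(n),d);H=np.stack([(P[...,:2]-H0)@hx,(P[...,:2]-H0)@hy],-1)
    for a in np.arange(-.20,.2,.04):
        m=(d>0)&(abs(H[...,0]-a-.02)<.02)&(abs(H[...,1])<.16)&(P[...,2]>.22)
        if m.sum()>5: print(n,a.round(2),m.sum(),'z',np.percentile(P[m][:,2],[0,5,50,100]).round(3),'hy',H[m][:,1].min().round(2),H[m][:,1].max().round(2))
E
```

```text
side -0.2 1877 z [0.22  0.225 0.297 0.536] hy -0.07 0.16
side -0.16 1634 z [0.221 0.251 0.401 0.549] hy -0.02 0.16
side -0.12 270 z [0.22  0.231 0.513 0.553] hy -0.0 0.16
side -0.08 255 z [0.461 0.478 0.53  0.555] hy 0.08 0.16
side -0.04 233 z [0.472 0.486 0.542 0.559] hy 0.07 0.16
side 0.0 197 z [0.47  0.482 0.537 0.559] hy 0.05 0.15
side 0.04 34 z [0.525 0.539 0.556 0.558] hy 0.05 0.13
top -0.2 491 z [0.22  0.223 0.259 0.542] hy -0.07 0.16
top -0.16 674 z [0.221 0.234 0.34  0.552] hy -0.07 0.16
top -0.12 529 z [0.221 0.24  0.467 0.555] hy -0.04 0.16
top -0.08 367 z [0.27  0.522 0.549 0.558] hy 0.03 0.16
top -0.04 491 z [0.509 0.529 0.553 0.561] hy 0.07 0.16
top 0.0 600 z [0.512 0.531 0.552 0.561] hy 0.05 0.16
top 0.04 446 z [0.474 0.519 0.549 0.563] hy 0.05 0.16
top 0.08 20 z [0.504 0.505 0.525 0.537] hy 0.11 0.15
```

Elbow is at z ≥ 0.47 and the wrist stays in front of the lintel, so it is clear.

apply_moves --motion '[{"tx": 0.7, "ty": 0, "tz": 0.6, "turn": 0, "jaw": 0}, {"tx": 1.4, "ty": 0.1, "tz": 1.3, "turn": 0, "jaw": 0}, {"tx": 2.1, "ty": 0.1, "tz": 2, "turn": 0, "jaw": 0}, {"tx": 2.8, "ty": 0.2, "tz": 2.7, "turn": 0, "jaw": 0}, {"tx": 3.5, "ty": 0.2, "tz": 3.4, "turn": 0, "jaw": 0}]'

```text
time_s: 19.13
position: [0.551, 0.1714, -0.0083]
tool_rot: [[-0.121, 0.986, -0.113], [0.703, 0.166, 0.692], [0.701, 0.004, -0.713]]
ft_force: [1.2, -1.2, -0.5]
grip_width: 0.0427
```

```bash
python3 dish.py wrist
```

```text
19.1333 [ 0.551   0.1714 -0.0083] [-13.7  45.8  87.3  42.4  73.3 -45.8] TCP hood [0.0719 0.0042]
[[-0.121  0.986 -0.113]
 [ 0.703  0.166  0.692]
 [ 0.701  0.004 -0.713]] [ 1.16012822 -1.23236047 -0.48898759]
wrist [ 223    0   85   41 2872] [0.5264 0.3471] r 0.0352 hood [0.2493 0.0085]
wrist [ 194  123  128   82 8356] [0.547  0.1904] r 0.0353 hood [0.0912 0.0061]
wrist [ 204  209  106   31 1949] [0.55   0.1696] r 0.0278 hood [0.0702 0.0054]
wrist [180 229  37  76 830] [0.531  0.1387] r 0.0186 hood [0.0417 0.0279]
wrist [299 230  38  75 841] [0.5791 0.1467] r 0.0185 hood [ 0.0441 -0.0208]
wrist [493 319  19  44 538] [0.6702 0.1266] r 0.009 hood [ 0.0137 -0.109 ]
```

apply_moves --motion '[{"tx": 0.6, "ty": 0, "tz": 0.6, "turn": 0, "jaw": 0}, {"tx": 1.2, "ty": 0.1, "tz": 1.2, "turn": 0, "jaw": 0}, {"tx": 1.7, "ty": 0.1, "tz": 1.6, "turn": 0, "jaw": 0}, {"tx": 2.1, "ty": 0.1, "tz": 2, "turn": 0, "jaw": 0}, {"tx": 2.1, "ty": 0.1, "tz": 2, "turn": 0, "jaw": 0}]'

```text
time_s: 19.6
position: [0.5458, 0.2029, -0.0077]
tool_rot: [[-0.122, 0.986, -0.116], [0.702, 0.168, 0.692], [0.702, 0.003, -0.712]]
ft_force: [0.1, 0.1, -1.1]
grip_width: 0.0427
```

```bash
python3 dish.py wrist
```

```text
19.6 [ 0.5458  0.2029 -0.0077] [-10.7  45.5  88.1  44.   71.6 -44.5] TCP hood [0.1038 0.0058]
[[-0.122  0.986 -0.116]
 [ 0.702  0.168  0.692]
 [ 0.702  0.003 -0.712]] [ 0.13027019  0.12646778 -1.09828554]
wrist [ 221    5   91   65 4551] [0.5278 0.3462] r 0.0359 hood [0.2482 0.0072]
wrist [  195   123   127   113 11273] [0.5427 0.2206] r 0.0353 hood [0.1217 0.0068]
wrist [299 229  16  10 120] [0.5724 0.1911] r 0.0047 hood [ 0.089  -0.0192]
```

Dish is at hood (0.122, 0.007), the stored dish still at 0.248. I draw the fingers straight back out.

apply_moves --motion '[{"tx": -0.7, "ty": 0, "tz": -0.7, "turn": 0, "jaw": 0}, {"tx": -1.6, "ty": -0.1, "tz": -1.6, "turn": 0, "jaw": 0}, {"tx": -2.8, "ty": -0.2, "tz": -2.8, "turn": 0, "jaw": 0}, {"tx": -4.2, "ty": -0.3, "tz": -4.2, "turn": 0, "jaw": 0}, {"tx": -5.6, "ty": -0.4, "tz": -5.6, "turn": 0, "jaw": 0}]'

```text
time_s: 20.07
position: [0.5557, 0.1213, -0.0071]
tool_rot: [[-0.121, 0.986, -0.115], [0.702, 0.167, 0.692], [0.702, 0.003, -0.712]]
ft_force: [0.3, -0.3, 0.8]
grip_width: 0.0425
```

apply_moves --motion '[{"tx": -1.4, "ty": -0.1, "tz": -1.4, "turn": 0, "jaw": 0}, {"tx": -2.8, "ty": -0.2, "tz": -2.8, "turn": 0, "jaw": 0}, {"tx": -4.2, "ty": -0.3, "tz": -4.2, "turn": 0, "jaw": 0}, {"tx": -5.6, "ty": -0.4, "tz": -5.6, "turn": 0, "jaw": 0}, {"tx": -7, "ty": -0.5, "tz": -7, "turn": 0, "jaw": 0}]'

```text
time_s: 20.48
position: [0.5673, 0.02, -0.0064]
tool_rot: [[-0.12, 0.986, -0.113], [0.702, 0.165, 0.693], [0.702, 0.003, -0.712]]
ft_force: [0.9, 0.4, -0.1]
grip_width: 0.043
```

apply_moves --motion '[{"tx": -1.4, "ty": -0.1, "tz": -1.4, "turn": 0, "jaw": 0}, {"tx": -2.8, "ty": -0.2, "tz": -2.8, "turn": 0, "jaw": 0}, {"tx": -4.2, "ty": -0.3, "tz": -4.5, "turn": 0, "jaw": 0}, {"tx": -5, "ty": -0.4, "tz": -6, "turn": 0, "jaw": 0}, {"tx": -5, "ty": -0.5, "tz": -7, "turn": 0, "jaw": 0}]'

```text
time_s: 20.9
position: [0.5763, -0.0681, 0.0081]
tool_rot: [[-0.118, 0.987, -0.111], [0.703, 0.162, 0.693], [0.701, 0.003, -0.713]]
ft_force: [-0.2, 0.4, 0.5]
grip_width: 0.0429
```

apply_moves --motion '[{"tx": 0, "ty": 0, "tz": -3, "turn": 0, "jaw": 0}, {"tx": 0, "ty": 0, "tz": -5, "turn": 0, "jaw": 0}, {"tx": 0, "ty": 0, "tz": -5, "turn": 0, "jaw": 0}, {"tx": 0, "ty": 0, "tz": -5, "turn": 0, "jaw": 0}, {"tx": 0, "ty": 0, "tz": -5, "turn": 0, "jaw": 0}]'

```text
time_s: 21.32
position: [0.5812, -0.1021, 0.0432]
tool_rot: [[-0.117, 0.987, -0.112], [0.702, 0.162, 0.693], [0.702, 0.002, -0.712]]
ft_force: [-0.7, 0.4, -0.4]
grip_width: 0.0425
```

```bash
python3 dish.py wrist top; python3 - <<'E'
from h import *
p,d=get_image('top');P=cloud(camera_params('top'),d);H=np.stack([(P[...,:2]-H0)@hx,(P[...,:2]-H0)@hy],-1)
m=((d>0)&(H[...,0]>.03)&(H[...,0]<.3)&(abs(H[...,1])<.1)&(P[...,2]>.018)&(P[...,2]<.04)).astype(np.uint8)
k,l,st,_=cv2.connectedComponentsWithStats(m)
for i in range(1,k):
    if st[i,4]>40: print('inside top',st[i],np.round(H[l==i].mean(0),4))
t=cv2.cvtColor(p,cv2.COLOR_RGB2BGR)
w,dw=get_image('wrist');Pw=cloud(camera_params('wrist'),dw);Hw=(Pw[...,:2]-H0)@hx;Hy=(Pw[...,:2]-H0)@hy
for z in(.03,.06,.09,.12,.15):
    k=(dw>0)&(abs(Pw[...,2]-z)<.008)&(abs(Hy)<.095)&(Hw>-.03)&(Hw<.15)
    if k.sum()>20: print('flap z',z,k.sum(),'hx',np.percentile(Hw[k],[10,50,90]).round(4))
o=np.zeros((384,800,3),np.uint8);o[:300,:400]=cv2.resize(t[120:270,90:290],(400,300));o[:300,400:]=cv2.resize(cv2.cvtColor(w,cv2.COLOR_RGB2BGR),(400,300));cv2.imwrite('pics/end.png',o)
E
```

```text
21.3167 [ 0.5812 -0.1021  0.0432] [-35.6  48.2  68.1  30.1  97.4 -50.3] TCP hood [-0.2033  0.0057]
[[-0.117  0.987 -0.112]
 [ 0.702  0.162  0.693]
 [ 0.702  0.002 -0.712]] [-0.6712674   0.37838242 -0.40598012]
wrist [414   3  44  28 521] [0.7396 0.1879] r 0.0224 hood [ 0.0666 -0.185 ]
wrist [  91  181   65   59 2844] [ 0.4817 -0.0989] r 0.0227 hood [-0.1887  0.1042]
flap z 0.03 2675 hx [0.0046 0.0058 0.0069]
flap z 0.06 3117 hx [0.0047 0.0058 0.0069]
```

View pics/end.png

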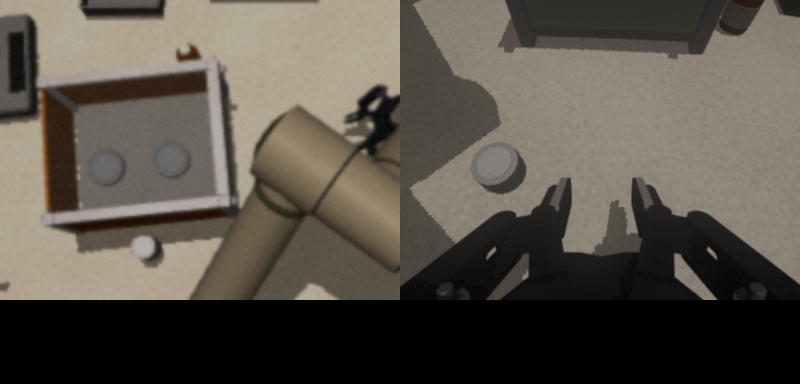

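The flap hangs vertical: hx is 0.0058 at both z 0.03 and 0.06. Through the roof both dishes are visible at (172,160) and (107,167), and the small dish, tin and bottle are where they were. The arm is clear and still, so I hand in.

```bash
python3 -c "
from rig import close_job
print(close_job())"
```

```text
the job is handed in; nothing more can be done
None
```

The wide dish is inside the hood, the flap hangs shut behind it, and I handed the job in at about 21 s. No verdict was reported.

**How it was done:** A vertical gripper would have met the lintel before the dish was far enough in. I first pulled the arm against its reach limit to tilt the tool about 44° toward the hood. Then I straddled the dish, slid it sideways to the middle line, backed off, half-closed the jaws and pushed it in between the fingertips.

**Last checks:**
- **Dish:** just before I drew the fingers back, it stood at 122 mm in and 7 mm off the middle line, about 57 mm clear of the stored dish. After that I only confirmed its place by eye in the top picture.
- **Flap:** it measures vertical, at the same depth (5.8 mm) at 30 mm and 60 mm height.
- **Other things:** the small dish and the stored dish measure within about 2 mm of where they started. The tin and bottle look undisturbed in the picture. The flasks and cylinder were not measured again.
- **Robot:** the wrist force reads under 1 N and the arm is clear of everything.

**What disagreed:**
- The fingertips appeared 35–42 mm behind the reported tool point, instead of 17 mm ahead of it as stated. Because of this, the first sideways pass went over the dish without moving it.
- When I lowered the fingers to correct for that, they brushed the bench at about 29 N on the wrist, so I raised them about 3 mm.
- The force between the fingers and the dish could not be read separately. The wrist read about 12 N at first contact, while the tips were still on the bench, and under about 3.5 N during the rest of the push.

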